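# Set up the weighing counter for filling tins

## Task

Get the weighing counter ready for filling: put the brass check weight from the scale upright into its wooden tray, then set the round white bowl gently into the ring on the scale so that it sits level and centred, let go of it and then press the red zero key fully down. Stand every empty green tin upright in the yellow crate, one to a free cell, at any time; leave the lidded red tin in its cell and do not disturb the calculator, tissues or glass jar.

Things in the scene. Friction and masses are not known exactly. Their poses are not given: they have to be found in the camera images.
- scale: White digital counter scale, fixed in place: housing 265 x 200 mm, 38 mm high, with a square white weighing platform (190 x 190 mm, top 50 mm above the counter) and a blue key panel on its front (-x) side. Origin on the counter under the centre of the platform; x points from the key panel to the platform's far side, z up. A grey ring support is fixed on the middle of the platform.
- ring_top (a point): Centre of the mouth of the grey ring support on the scale, 70 mm above the counter. The ring is 20 mm high, 92 mm outside and 76 mm inside diameter. With the bowl seated in it, the middle of the bowl's ball (bowl_mid) stands about 46 mm above this point, so the bowl's rim is about 66 mm above it.
- zero_key (a joint): Travel of the zero key in m: 0 up, 0.005 fully down; it springs back. Fully pressed takes about 4 N.
- zero_key_top (a point): Centre of the top of the round red zero key (24 mm diameter, in a grey collar 40 mm across) on the scale's blue key panel, about 55 mm above the counter, 132 mm in front of and 60 mm to the side (-y of the scale) of the platform's centre. Pressed straight down.
- check_weight: Brass-coloured 500 g check weight, 72 mm high, at first standing on the scale's platform inside the ring support: body 40 mm in diameter up to 46 mm, then a neck 18 mm in diameter and a round knob 26 mm in diameter from 57 to 71 mm. Origin at the centre of its underside, z up.
- tray_floor (a point): Centre of the inner floor (6 mm above the counter) of the open wooden tray for the check weight: fixed, 100 x 100 mm outside, 88 x 88 mm inside, rim 20 mm above the counter, blue lining.
- bowl: White round-bottomed weighing bowl, about 0.3 kg, at first standing on the counter on its round bottom (it can rock): the outside is half a ball of 60 mm radius with a straight collar 20 mm high above it, so 120 mm outside diameter and 80 mm high, wall 8 mm thick (inside diameter 104 mm). Origin at the lowest point of its outside, z up along its axis; the rim is 80 mm above the origin.
- bowl_mid (a point): Middle of the ball that forms the bowl's round bottom, on the bowl's axis 60 mm above its lowest point.
- cell0 (a point): Centre of the inner floor of one cell of the yellow divided crate, 5 mm above the counter, -85 mm along x and -42.5 mm along y from the crate's middle; axes as the crate's, z up. The crate is fixed, 260 x 175 mm and 55 mm high, walls, floor and dividers 5 mm thick: three cells along its x by two along its y, each 80 x 80 mm inside, 85 mm from centre to centre.
- cell1 (a point): Centre of the inner floor of one cell of the yellow divided crate, 5 mm above the counter, 0 mm along x and -42.5 mm along y from the crate's middle; axes as the crate's, z up.
- cell2 (a point): Centre of the inner floor of one cell of the yellow divided crate, 5 mm above the counter, 85 mm along x and -42.5 mm along y from the crate's middle; axes as the crate's, z up.
- cell3 (a point): Centre of the inner floor of one cell of the yellow divided crate, 5 mm above the counter, -85 mm along x and 42.5 mm along y from the crate's middle; axes as the crate's, z up.
- cell4 (a point): Centre of the inner floor of one cell of the yellow divided crate, 5 mm above the counter, 0 mm along x and 42.5 mm along y from the crate's middle; axes as the crate's, z up.
- cell5 (a point): Centre of the inner floor of one cell of the yellow divided crate, 5 mm above the counter, 85 mm along x and 42.5 mm along y from the crate's middle; axes as the crate's, z up.
- tin0: Empty open-topped green tin with a pale band, 62 mm in diameter, 95 mm high, wall 3 mm, about 0.12 kg, standing upright on the counter. Three to five such tins are present (None when absent). Origin at the centre of its underside, z up.
- tin1: Empty open-topped green tin with a pale band, 62 mm in diameter, 95 mm high, wall 3 mm, about 0.12 kg, standing upright on the counter. Three to five such tins are present (None when absent). Origin at the centre of its underside, z up.
- tin2: Empty open-topped green tin with a pale band, 62 mm in diameter, 95 mm high, wall 3 mm, about 0.12 kg, standing upright on the counter. Three to five such tins are present (None when absent). Origin at the centre of its underside, z up.
- tin3: Empty open-topped green tin with a pale band, 62 mm in diameter, 95 mm high, wall 3 mm, about 0.12 kg, standing upright on the counter. Three to five such tins are present (None when absent). Origin at the centre of its underside, z up.
- tin4: Empty open-topped green tin with a pale band, 62 mm in diameter, 95 mm high, wall 3 mm, about 0.12 kg, standing upright on the counter. Three to five such tins are present (None when absent). Origin at the centre of its underside, z up.
- done_a: Finished red tin with its lid on, 64 mm in diameter, 100 mm high, already standing in one cell of the crate (exactly one of done_a and done_b is present, the other is None). To be left in its cell. Origin at the centre of its underside.
- done_b: Finished red tin with its lid on, 64 mm in diameter, 100 mm high, already standing in one cell of the crate (exactly one of done_a and done_b is present, the other is None). To be left in its cell. Origin at the centre of its underside.
- calculator: Grey desk calculator with red keys, 120 x 75 x 19 mm, lying on the robot's side of the tins. Leave alone. Origin at the centre of its underside.
- tissue_box: Orange pack of tissues, 90 x 160 mm, 70 mm high (with the tissue 125 mm), beyond the work. Leave alone. Origin at the centre of its underside.
- herb_jar: Amber glass jar with a white cap, 72 mm in diameter, 120 mm high, beyond the work. Leave alone. Origin at the centre of its underside.
Mind the look-alikes: they are no part of the job. What is shaped like the tin1 but pink is not meant.

How it is judged:
By the outcome, as a careful person would: the job done as asked, in the order asked, and still so for the second after the job is handed in, with the robot touching nothing.
Of tin0, tin1, tin2, tin3, tin4 only 3 to 5 are there at a start; the rules pass over those that are not, and their reading is None.
Of done_a, done_b only 1 to 1 are there at a start; the rules pass over those that are not, and their reading is None.
At some moment in a run one of tin0, tin1, tin2, tin3, tin4 may be knocked a few centimetres aside while the robot is not near it.
It also fails if it takes over 210 s, if anything falls off the work surface, if the arm or the gripper's body presses on something with over 40 N, if the wrist force passes 120 N, or if a joint passes its speed limit or range.

## Robot

A 6-joint arm with a two-finger parallel gripper is mounted at the origin on the work surface. World frame = base frame: x ahead of the robot, y to its left, z up, the work surface at z = 0. Lengths are in m, angles in degrees, forces in N, time in s.
With the tool pointing down it reaches from about 0.4 to 0.825 m from the base axis. Payload 7 kg.
Tool frame: the origin (TCP) lies midway between the tips of the shut fingers; the grasp point (between the pads) lies 19 mm behind it; z points along the fingers, y is the line along which they close (so a half turn about z gives the same grasp; the last joint's range is limited). The gripper opens to 88 mm and grips with 3 to 60 N. Pads are 19 mm wide; open, the fingers measure 130 mm over their backs; the gripper's body (78 mm by 193 mm) begins 47 mm behind the grasp point.
Start: joints at [79.991, 20.546, 0.682, 0, -70.136, -16.507], TCP at [0.301, 0.604, 0.201] pointing down, gripper open.
Joint ranges: [-176.03, 176.03], [-82.01, 121.73], [-58.28, 71.71], [-173.87, 95.51], [-174.79, -0.11], [-173.66, 173.66]. Speed limits (degrees/s): [136.94, 136.94, 172.46, 180, 180, 180].

## Interface

Orientations are given as [roll, pitch, yaw] about the fixed x, y, z axes, in that order (R = Rz(yaw) Ry(pitch) Rx(roll)).
In Python, from plant import ctrl, viewer, close_job gives the robot as it stands. The module is installed in compiled form; this text tells all that it offers.
- The arm moves only by the tool step_arm, never from a script. Its argument "moves" is a list that holds one entry, the list of rows, each a list of 5 numbers: the shift along the world's x, y, z in cm, then the turn about the world's z in rad, then the finger opening in cm, from 0 to 8.76. In form: [[[tx, ty, tz, twist, grip], ...]]. A call has 1 to 10 rows; each row shifts and turns the commanded pose from where the row before left it; what a row does not reach is not made up. A row lasts 1/10 s, in which the tool goes at most 50 mm and 8.59 degrees, less where a joint would pass 70% of its speed; a pose out of reach is approached as far as the arm can. A call with a gripper value outside its range is refused whole. The fingers move at their own pace and stop on an object; the grip force is fixed at half the most. Time passes only in rows, so rows that do not move let the fingers close. It gives the time, the measured TCP pose, the force, the opening and the grip force at its end, in the units of the state.
- ctrl.get_obs(): the state, without advancing time (a new reading comes with each control period).
- viewer.snapshot(name): name is "side" or "top"; returns (picture, depth): 420x560x3 uint8, blue, green, red; 420x560 float32, m along the optical axis (not along the pixel's ray), 0 where there is no reading.
- viewer.camera_info(name): a dict with "camera_matrix" (3x3 intrinsics, pixels), "k1" (the pictures are not rectified: a ray, as slopes to the right and down, at radius r is drawn at 1 + k1 r^2 times it, then the intrinsics apply), "eye" and "orientation" of the camera in the world. Camera axes: x right, y down, z forward; pixel columns grow to the right and rows downward; lengths in m; the calibration is good to about 2 mm. A picture is of the moment at which its call begins. camera_info takes no time and is no camera call.
- close_job(): hands the job in; it is judged then, once.
The state is a dict: "clock": time; "joint_pos": joint angles; "qvel": joint speeds; "tau": joint torques, N m; "tool_pos": TCP position; "orientation": TCP orientation; "force": force on the tool from outside, world axes, zero at the start; "moment": the same for the moment, N m; "opening": finger opening in m; "gripper_force": force on a finger pad.
Only numpy, scipy, OpenCV 4.12 (cv2) and the standard library are available. Lean on these libraries where they do the work, as an engineer would, in place of code of your own. Each camera call takes 0.05 s, during which the arm holds its last target. There are 200 camera calls.

## Working session

There is one attempt and no reset: what is moved stays moved. The work goes in short steps, Python scripts to look and compute and a tool call to move; the robot and the scene stay as the last step left them, time stands still between calls to the robot, and variables do not carry over. Pictures are saved under pics/ and viewed, at most 14 in all, crops included, and the job is handed in when it is done.

Besides the shell and the picture viewer there is one more tool, called after ">>>" as name(argument=value, ...), one argument or row to a line, values as JSON. step_arm: Moves the arm, as the interface text tells. Its arguments: {"type":"object","properties":{"moves":{"type":"array","items":{"type":"array","items":{"type":"array","items":{"type":"number"}}}}},"required":["moves"]}

```bash
mkdir -p pics
cat > h.py <<'E'
import numpy as np, cv2
from plant import ctrl, viewer, close_job
def snap(n):
    p,d=viewer.snapshot(n); i=viewer.camera_info(n); return p,d,i
def R_of(o):
    from scipy.spatial.transform import Rotation as R
    o=np.array(o,float)
    if o.shape==(3,3): return o
    return (R.from_euler('xyz',o,degrees=True) if o.size==3 else R.from_quat(o)).as_matrix()
def cloud(d,i):
    K=np.array(i['camera_matrix'],float); h,w=d.shape
    u,v=np.meshgrid(np.arange(w),np.arange(h))
    x=(u-K[0,2])/K[0,0]; y=(v-K[1,2])/K[1,1]; a=x.copy(); b=y.copy()
    for _ in range(15):
        f=1+i['k1']*(a*a+b*b); a=x/f; b=y/f
    P=np.stack([a*d,b*d,d],-1)@R_of(i['orientation']).T+np.array(i['eye'])
    P[d<=0]=np.nan; return P
E
python3 - <<'E'
from h import *
for n in ('top','side'):
    p,d,i=snap(n); print(n,i); cv2.imwrite(f'pics/{n}0.png',p); np.savez(f'{n}0.npz',p=p,P=cloud(d,i))
    P=cloud(d,i)
    print(np.round(P[::60,::80],3).tolist())
print(ctrl.get_obs())
E
```

```text
top {'camera_matrix': array([[380.9789694 ,   0.        , 277.8274043 ],
       [  0.        , 380.9789694 , 213.48921094],
       [  0.        ,   0.        ,   1.        ]]), 'k1': 0.0247106164039905, 'eye': array([0.41483699, 0.02982447, 1.02283665]), 'orientation': array([-172.13362942,   -0.46760847,  -91.3603003 ])}
[[[1.751, 1.354, -0.742], [1.756, 0.97, -0.748], [1.758, 0.577, -0.754], [1.753, 0.175, -0.754], [1.74, -0.229, -0.745], [1.399, -0.465, -0.3], [1.719, -1.032, -0.746]], [[0.972, 0.741, 0.061], [1.007, 0.568, -0.002], [1.003, 0.342, 0.002], [1.0, 0.116, 0.001], [0.997, -0.113, -0.001], [0.989, -0.341, 0.003], [0.985, -0.569, -0.0]], [[0.811, 0.736, 0.053], [0.823, 0.551, 0.017], [0.827, 0.34, -0.0], [0.823, 0.118, -0.002], [0.77, -0.09, 0.121], [0.812, -0.33, 0.002], [0.804, -0.549, 0.007]], [[0.664, 0.763, 0.001], [0.661, 0.555, -0.004], [0.656, 0.338, -0.002], [0.651, 0.12, 0.0], [0.646, -0.1, 0.0], [0.641, -0.318, 0.002], [0.635, -0.536, 0.003]], [[0.498, 0.721, 0.043], [0.497, 0.545, -0.0], [0.491, 0.333, 0.005], [0.483, 0.117, 0.043], [0.481, -0.092, 0.011], [0
[... 1851 characters left out ...]
 [0.895, -0.419, -0.002]]]
{'clock': 0.1, 'joint_pos': array([ 7.99909519e+01,  2.05870855e+01,  6.40587349e-01, -1.69444394e-02,
       -7.01348592e+01, -1.65079174e+01]), 'qvel': array([-0.02170891, -0.09168101,  0.09010843,  0.05220678,  0.01922325,
       -0.0169323 ]), 'tau': array([-6.45141772e-04, -5.84163952e+01,  2.93754315e+01,  7.01553002e+00,
        1.02662118e-02, -4.93181142e-05]), 'tool_pos': array([0.30117568, 0.60357856, 0.20003354]), 'orientation': array([ 1.79917469e+02, -7.84631581e-03, -2.65227290e+01]), 'force': array([-0.30121894,  0.74163927, -0.38376594]), 'moment': array([ 0.02496353, -0.01796685,  0.01257933]), 'gripper_force': 0.0, 'opening': 0.08744832793102343}
```

View pics/top0.png

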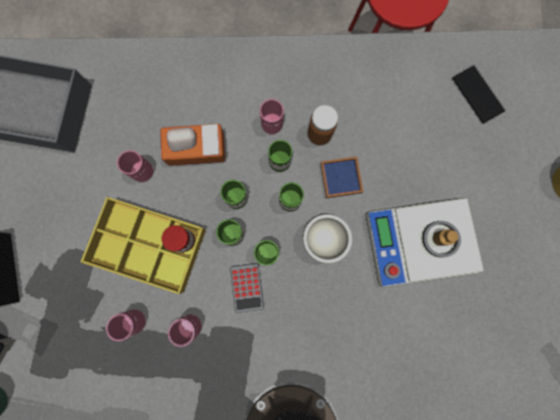

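View pics/side0.png

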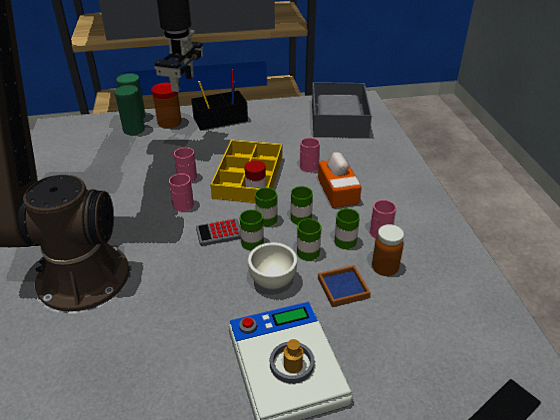

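The top view shows five green tins at (280,155), (234,193), (291,196), (230,231) and (266,252). The bowl is at (327,239), the tray at (342,177), and the scale ring with the weight at (442,239). The zero key is at (393,270), and the crate is near (143,245) with the red tin at (176,238).

These could be mistaken for the targets:
- **Pink tins:** (272,115), (133,165), (120,325) and (182,330).
- **Dark green canisters:** (128,105) in the side view, standing behind the crate.

I choose the bright green tins with the pale band.

```bash
cat >> h.py <<'E'
def circ(xy):
    A=np.c_[2*xy,np.ones(len(xy))]; s=np.linalg.lstsq(A,(xy**2).sum(1),rcond=None)[0]
    return s[:2],np.sqrt(s[2]+s[0]**2+s[1]**2)
def hsvmask(p,lo,hi): return cv2.inRange(cv2.cvtColor(p,cv2.COLOR_BGR2HSV),np.array(lo),np.array(hi))>0
def blobs(m,mn=20):
    n,l,s,c=cv2.connectedComponentsWithStats(m.astype(np.uint8)); return [(l==k) for k in range(1,n) if s[k,4]>=mn]
def tins(p,P):
    out=[]
    for b in blobs(hsvmask(p,(45,100,40),(75,255,255)),60):
        q=P[b]; q=q[np.isfinite(q).all(1)]; r=q[(q[:,2]>.085)&(q[:,2]<.105)]
        if len(r)>15:
            (c,rad)=cv2.minEnclosingCircle(r[:,:2].astype(np.float32)); cc,rr=circ(r[:,:2]); v,u=np.where(b); out.append((np.round(c,3),round(rad,4),np.round(cc,3),round(rr,4),int(u.mean()),int(v.mean()),round(np.nanmedian(r[:,2]),3)))
    return out
E
python3 - <<'E'
from h import *
for n in('top','side'):
    z=np.load(n+'0.npz'); p,P=z['p'],z['P']; print(n)
    for t in tins(p,P): print(t)
    def rect(m,zr,name):
        q=P[m]; q=q[np.isfinite(q).all(1)]; q=q[(q[:,2]>zr[0])&(q[:,2]<zr[1])]
        r=cv2.minAreaRect((q[:,:2]*1000).astype(np.float32)); print(name,len(q),r)
        return q
    X,Y,Z=P[...,0],P[...,1],P[...,2]
    rect(hsvmask(p,(22,120,80),(33,255,255))&(Y>.2)&(Y<.7),(.045,.062),'crate')
    if n=='top':
      bl=np.zeros(Z.shape,bool); bl[140:215,310:375]=1; rect(bl&hsvmask(p,(95,80,40),(130,255,255)),(-.01,.03),'trayblue'); rect(bl,(.013,.03),'trayrim')
      bl[:]=0; bl[190:300,355:500]=1; rect(bl,(.03,.06),'housing'); rect(bl&hsvmask(p,(95,150,80),(130,255,255)),(.0,.07),'panel')
      rect(bl&(Y<-.22),(.045,.058),'plat')
      q=rect(bl,(.08,.14),'weight'); print(np.nanmean(q,0))
      bl[:]=0; bl[190:300,295:360]=1; q=rect(bl,(.076,.09),'bowl'); print(circ(q[:,:2]))
      bl[:]=0; bl[255:290,380:410]=1; q=rect(bl&(hsvmask(p,(0,120,80),(8,255,255))|hsvmask(p,(170,120,80),(180,255,255))),(.03,.08),'key'); print(np.mean(q,0))
    else:
      bl=np.zeros(Z.shape,bool); bl[230:300,240:305]=1; q=rect(bl,(.074,.09),'bowl')
      bl[:]=0; bl[310:335,235:260]=1; q=rect(bl&(hsvmask(p,(0,120,80),(8,255,255))|hsvmask(p,(170,120,80),(180,255,255))),(.03,.08),'key'); print(np.mean(q,0))
      bl[:]=0; bl[330:385,265:320]=1; q=rect(bl,(.064,.076),'ring'); q=rect(bl,(.107,.13),'knob')
p=np.load('top0.npz')['p']; cv2.imwrite('pics/c0.png',cv2.resize(p[130:300,70:500],None,fx=1.8,fy=1.8))
E
```

```text
top
(array([0.7  , 0.011]), 0.0301, array([0.7  , 0.011]), np.float64(0.0288), 279, 152, np.float64(0.093))
(array([0.6  , 0.131]), 0.0299, array([0.6  , 0.131]), np.float64(0.0287), 232, 191, np.float64(0.094))
(array([ 0.59 , -0.014]), 0.0298, array([ 0.59 , -0.014]), np.float64(0.0286), 290, 194, np.float64(0.095))
(array([0.501, 0.141]), 0.0298, array([0.501, 0.141]), np.float64(0.0286), 228, 231, np.float64(0.094))
(array([0.449, 0.05 ]), 0.0294, array([0.449, 0.05 ]), np.float64(0.0283), 266, 252, np.float64(0.095))
crate 1134 ((478.21337890625, 363.35797119140625), (259.3414306640625, 173.77749633789062), 70.685302734375)
trayblue 859 ((653.1622924804688, -158.36924743652344), (81.2593765258789, 81.67357635498047), 6.295697212219238)
trayrim 413 ((653.0244750976562, -154.287353515625), (235.81716918945312, 108.09829711914062), 13.14554500579834)
housing 7103 ((469.94915771484375, -355.3929443359375), (198.5283203125, 262.8030700683594), 7.232008457183838)
panel 765 ((457.68328857421875, -258.8897399902344), (184.3234405517578, 55.11974334716797), 6.921350479125977)
plat 4914 (
[... 998 characters left out ...]
2))
(array([ 0.593, -0.014]), 0.0342, array([ 0.592, -0.015]), np.float64(0.0292), 307, 228, np.float64(0.092))
crate 630 ((480.22430419921875, 364.2359619140625), (272.9373779296875, 176.72573852539062), 70.80393981933594)
bowl 502 ((496.03607177734375, -78.96270751953125), (172.8645782470703, 138.09934997558594), 78.54322814941406)
key 73 ((397.81622314453125, -266.7097473144531), (23.51169204711914, 22.71790885925293), 82.48014831542969)
[ 0.39793113 -0.2679433   0.05802778]
ring 522 ((474.19097900390625, -392.82159423828125), (89.62350463867188, 91.4813461303711), 71.7055892944336)
knob 161 ((476.8486328125, -391.7162780761719), (25.26068878173828, 26.129093170166016), 38.93283462524414)
```

View pics/c0.png

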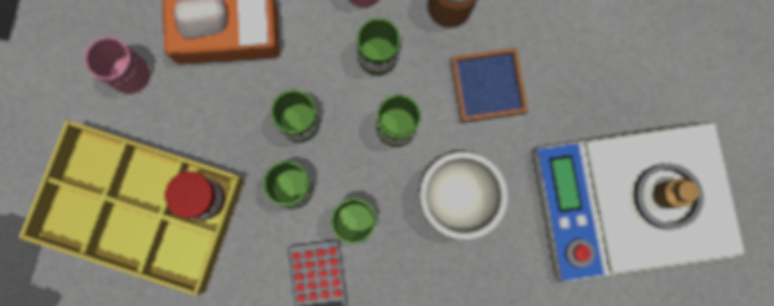

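The crop confirms the five green tins, the bowl, the tray, the ring with the weight, and the red tin in the crate cell nearest the tins on the far side. Next I move over the weight.

>>> step_arm(
  moves=[
    [[2.5,-4,0,0,8.7],[2.5,-4,0,0,8.7],[2.5,-4,0,0,8.7],[2.5,-4,0,0,8.7],[2.5,-4,0,0,8.7],[2.5,-4,0,0,8.7],[2.5,-4,0,0,8.7],[2.5,-4,0,0,8.7],[2.5,-4,0,0,8.7],[2.5,-4,0,0,8.7]],
  ],
)

```text
clock: 1.1
tool_pos: [0.5519, 0.2022, 0.2007]
orientation: [180.0, 0.0, -26.5]
force: [0.6, 0.3, 0.5]
opening: 0.0869
gripper_force: 0.0
```

>>> step_arm(
  moves=[
    [[0,-4,0,0,8],[0,-4,0,0,8],[0,-4,0,0,8],[0,-4,0,0,8],[0,-4,0,0,8],[0,-4,0,0,8],[0,-4,0,0,8],[0,-4,0,0,8],[0,-4,0,0,8],[0,-4,0,0,8]],
  ],
)

```text
clock: 2.1
tool_pos: [0.5509, -0.1976, 0.2006]
orientation: [180.0, 0.0, -26.5]
force: [0.7, 0.7, -0.6]
opening: 0.0803
gripper_force: 0.0
```

>>> step_arm(
  moves=[
    [[-1.5,-4,0,0,7.5],[-1.5,-4,0,0,7.5],[-1.5,-4,0,0,7.5],[-1.5,-4,0,0,7.5],[-1,-3,0,0,7.5],[0,0,0,0,7.5],[0,0,0,0,7.5],[0,0,0,0,7.5]],
  ],
)

```text
clock: 2.9
tool_pos: [0.4814, -0.3855, 0.2006]
orientation: [-180.0, 0.0, -26.5]
force: [1.0, -0.4, -0.0]
opening: 0.0751
gripper_force: 0.0
```

>>> step_arm(
  moves=[
    [[-0.3,-0.3,-3,0,7.5],[-0.3,-0.25,-3,0,7.5],[0,0,-3,0,7.5],[0,0,-2,0,7.5],[0,0,-1.4,0,7.5],[0,0,0,0,5.5],[0,0,0,0,4.5],[0,0,0,0,3.5],[0,0,0,0,3],[0,0,0,0,3]],
  ],
)

```text
clock: 3.9
tool_pos: [0.4758, -0.3917, 0.0778]
orientation: [-180.0, -0.1, -26.5]
force: [-0.5, 0.3, -0.8]
opening: 0.0404
gripper_force: 0.0
```

>>> step_arm(
  moves=[
    [[0,0,0,0,3],[0,0,0,0,3],[0,0,0,0,3],[0,0,0,0,3],[0,0,1,0,3],[0,0,2,0,3]],
  ],
)

```text
clock: 4.5
tool_pos: [0.4744, -0.3911, 0.1062]
orientation: [180.0, 0.2, -26.5]
force: [-0.4, -0.4, 0.6]
opening: 0.0302
gripper_force: 0.0
```

Run:
```python
from h import *
o=ctrl.get_obs(); print(o['tool_pos'],o['opening'],o['gripper_force'],o['force'])
p,d,i=snap('side'); cv2.imwrite('pics/s1.png',cv2.resize(p[200:420,180:460],None,fx=2.5,fy=2.5)); 
p,d,i=snap('top'); P=cloud(d,i); np.savez('t1.npz',p=p,P=P)
m=np.zeros(d.shape,bool); m[200:280,295:360]=1
q=P[m&(P[...,2]>.074)&(P[...,2]<.088)&(P[...,1]<-.02)&(p.min(2)>100)]
print(len(q),cv2.minEnclosingCircle(q[:,:2].astype(np.float32)),circ(q[:,:2]),cv2.fitEllipse((q[:,:2]*1000).astype(np.float32)))
```

```text
[ 0.47435077 -0.39105117  0.10615896] 0.030179604443320775 0.0 [-0.3983956  -0.37665277  0.64855704]
474 ((0.4803055226802826, -0.1014459952712059), 0.060182951390743256) (array([ 0.48052128, -0.10102322]), np.float64(0.055905385639951274)) ((480.5185546875, -101.0245132446289), (111.9443588256836, 112.48269653320312), 16.408130645751953)
```

View pics/s1.png

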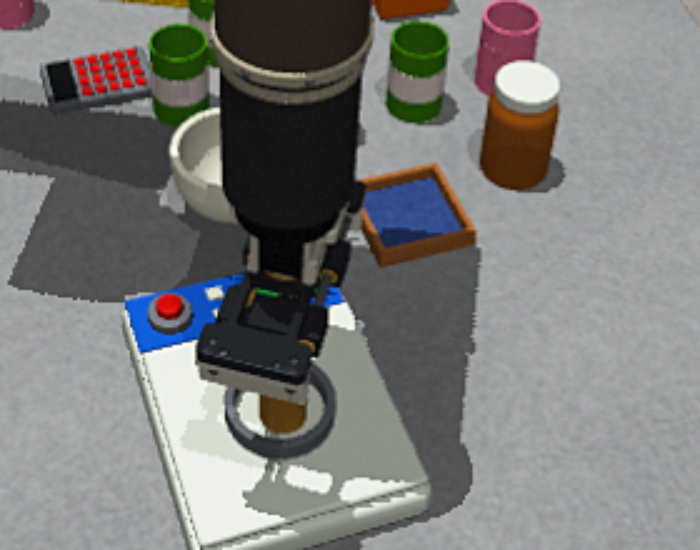

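The fingers closed above the brass body, and the weight still stands in the ring. The knob is now between the pads, so I grip that instead.

>>> step_arm(
  moves=[
    [[0,0,0,0,5],[0,0,0,0,5],[0,0,-0.4,0,5],[0,0,-0.4,0,5],[0,0,0,0,3],[0,0,0,0,1.5],[0,0,0,0,1.5],[0,0,0,0,1.5],[0,0,0,0,1.5]],
  ],
)

```text
clock: 5.5
tool_pos: [0.4754, -0.3916, 0.099]
orientation: [180.0, -0.0, -26.5]
force: [-0.6, 0.8, -0.0]
opening: 0.0176
gripper_force: 0.0
```

>>> step_arm(
  moves=[
    [[0,0,0,0,1.5],[0,0,0,0,1.5],[0,0,0.5,0,1.5],[0,0,0.5,0,1.5],[0,0,1,0,1.5],[0,0,2,0,1.5],[0,0,2,0,1.5],[0,0,0,0,1.5]],
  ],
)

```text
clock: 6.3
tool_pos: [0.4771, -0.3927, 0.163]
orientation: [180.0, -0.3, -26.5]
force: [0.5, -0.5, -0.3]
opening: 0.0149
gripper_force: 0.0
```

Run:
```python
from h import *
p,d,i=snap('side'); cv2.imwrite('pics/s2.png',cv2.resize(p[200:420,180:400],None,fx=2,fy=2));
```

```text
(no output)
```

View pics/s2.png

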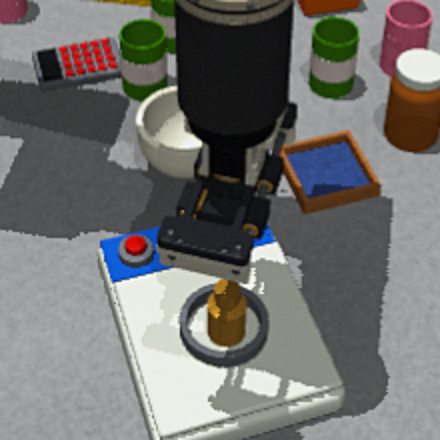

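```bash
cat >> h.py <<'E'
def proj(X,i):
    c=R_of(i['orientation']).T@(np.array(X)-i['eye']); a,b=c[:2]/c[2]; f=1+i['k1']*(a*a+b*b); K=i['camera_matrix']
    return K[0,0]*a*f+K[0,2],K[1,1]*b*f+K[1,2]
E
python3 - <<'E'
from h import *
p,d,i=snap('side'); P=cloud(d,i); o=ctrl.get_obs(); print(o['tool_pos'],o['opening'])
t=o['tool_pos']; print('tcp',proj(t,i),'tcp crop',[(proj(t,i)[0]-180)*2,(proj(t,i)[1]-200)*2])
print('knob guess crop',[(a-b)*2 for a,b in zip(proj([.476,-.391,.121],i),(180,200))])
m=hsvmask(p,(8,100,30),(25,255,255)); m[:320]=0;m[:,:250]=0;m[:,340:]=0
q=P[m]; q=q[np.isfinite(q).all(1)]
for a,b in((.05,.07),(.07,.094),(.094,.1),(.1,.108),(.108,.118),(.118,.13)):
    s=q[(q[:,2]>=a)&(q[:,2]<b)]; print(a,len(s),np.round([s.min(0),s.max(0)],3).tolist() if len(s) else '')
g=np.zeros(d.shape,bool); g[290:345,255:310]=1
q=P[g&~m]; q=q[(q[:,2]>.1)&(q[:,2]<.25)]; print(len(q),np.round([q.min(0),q.max(0)],3).tolist())
cv2.imwrite('pics/s3.png',cv2.resize(p[280:390,230:350],None,fx=5,fy=5,interpolation=cv2.INTER_CUBIC))
E
```

```text
[ 0.47573584 -0.39160103  0.15996969] 0.014798322330778331
tcp (np.float64(292.9372890567114), np.float64(331.6620687039662)) tcp crop [np.float64(225.87457811342279), np.float64(263.3241374079324)]
knob guess crop [np.float64(225.45069525742645), np.float64(287.62543244495885)]
0.05 99 [[0.458, -0.413, 0.05], [0.504, -0.35, 0.07]]
0.07 143 [[0.458, -0.413, 0.071], [0.493, -0.378, 0.094]]
0.094 134 [[0.458, -0.415, 0.094], [0.496, -0.376, 0.1]]
0.1 10 [[0.459, -0.404, 0.1], [0.492, -0.396, 0.108]]
0.108 46 [[0.464, -0.405, 0.109], [0.488, -0.389, 0.118]]
0.118 104 [[0.464, -0.405, 0.118], [0.488, -0.381, 0.126]]
1 [[0.49, -0.386, 0.118], [0.49, -0.386, 0.118]]
```

View pics/s3.png

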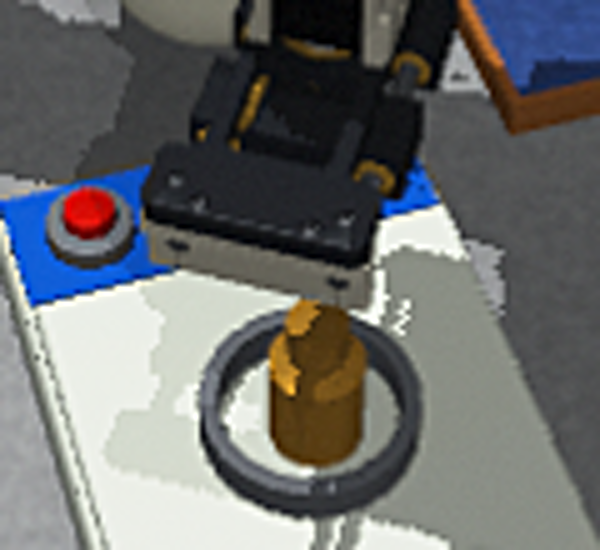

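Run:
```python
from h import *
p,d,i=snap('side'); P=cloud(d,i)
for v in range(292,346,6):
    print(v,[tuple(np.round(P[v,u],3).tolist()) for u in (262,272,282,292,300,306)])
o=ctrl.get_obs(); print(o)
p,d,i=snap('top'); P=cloud(d,i); cv2.imwrite('pics/t3.png',cv2.resize(p[180:300,360:500],None,fx=5,fy=5,interpolation=cv2.INTER_CUBIC)); print(proj([.476,-.391,.16],i))
```

```text
292 [(0.45, -0.135, 0.001), (0.437, -0.387, 0.275), (0.452, -0.405, 0.292), (0.469, -0.407, 0.291), (0.482, -0.412, 0.293), (0.492, -0.417, 0.297)]
298 [(0.447, -0.153, 0.0), (0.435, -0.401, 0.275), (0.451, -0.407, 0.278), (0.47, -0.405, 0.273), (0.481, -0.417, 0.284), (0.491, -0.422, 0.287)]
304 [(0.444, -0.172, -0.0), (0.43, -0.43, 0.293), (0.449, -0.418, 0.276), (0.466, -0.422, 0.277), (0.476, -0.441, 0.296), (0.491, -0.424, 0.274)]
310 [(nan, nan, nan), (0.428, -0.445, 0.295), (0.448, -0.423, 0.266), (0.465, -0.432, 0.272), (0.474, -0.452, 0.294), (0.488, -0.437, 0.274)]
316 [(0.409, -0.455, 0.295), (0.426, -0.457, 0.294), (0.442, -0.46, 0.294), (0.458, -0.464, 0.296), (0.471, -0.467, 0.296), (0.487, -0.443, 0.265)]
322 [(0.408, -0.464, 0.291), (0.423, -0.472, 0.297), (0.44, -0.471, 0.292), (0.456, -0.474, 0.293), (0.469, -0.478, 0.295), (0.53, -0.276, 0.039)]
328 [(0.408, -0.456, 0.265), (0.423, -0.471, 0.281), (0.438, -0.481, 0.289), (0.454, -0.488, 0.294), (0.466, -0.491, 0.295), (0.524, -0.304, 0.052)]
334 [(0.427, -0.294, 0.04), (0.424, -0.463, 0.254), (0.44, -0.472, 0.262),
[... 259 characters left out ...]
299384e+01,  1.66876238e+01, -1.05488788e+01, -1.65381900e-02,
       -6.27408093e+01,  8.48135510e+01]), 'qvel': array([ 0.00994678,  0.73039174, -0.77201327, -0.05179645,  0.1323937 ,
       -0.04578459]), 'tau': array([ 1.41798062e-02, -5.25011766e+01,  2.84909552e+01,  6.68157667e+00,
        7.83151179e-02, -3.09463712e-04]), 'tool_pos': array([ 0.4752797 , -0.39138291,  0.15909991]), 'orientation': array([-1.79983305e+02, -2.12649569e-02, -2.65239623e+01]), 'force': array([ 0.92973405, -0.00888467, -0.64074555]), 'moment': array([-0.01355728,  0.05141381, -0.01002325]), 'gripper_force': 0.0, 'opening': 0.01508729641163506}
(np.float64(459.8090188563841), np.float64(234.71977257515533))
```

View pics/t3.png

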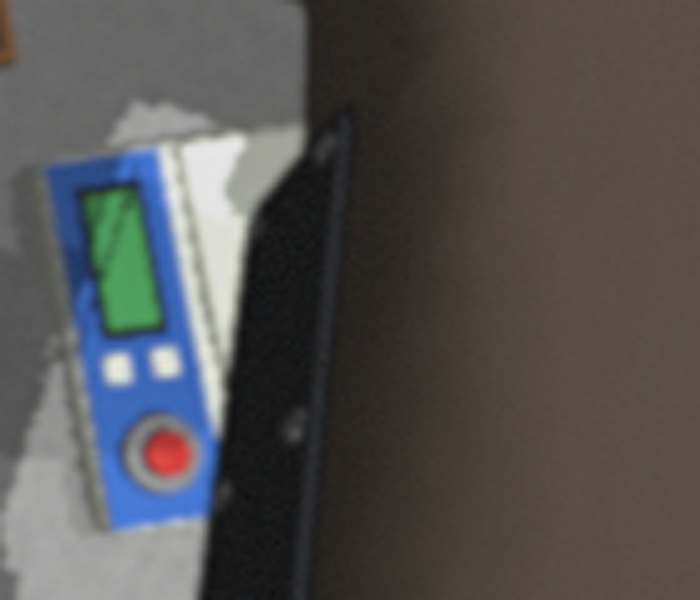

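The block hiding the fingers is the gripper body. I'll check the true fingertip height against the reported TCP in the first side picture.

Run:
```python
from h import *
i=viewer.camera_info('side'); print(proj([.301,.604,.201],i))
z=np.load('side0.npz'); p,P=z['p'],z['P']
m=(abs(P[...,0]-.301)<.12)&(abs(P[...,1]-.604)<.12)&(P[...,2]>.13)
q=P[m]; h=np.histogram(q[:,2],bins=np.arange(.13,.4,.01)); print(list(zip(np.round(h[1],2).tolist(),h[0].tolist())))
s=q[q[:,2]<.25]; print(np.round([s.min(0),s.max(0)],3))
cv2.imwrite('pics/g0.png',cv2.resize(p[20:110,130:230],None,fx=6,fy=6,interpolation=cv2.INTER_CUBIC))
```

```text
(np.float64(182.77305208940845), np.float64(90.90729566798625))
[(0.13, 9), (0.14, 1), (0.15, 0), (0.16, 0), (0.17, 0), (0.18, 0), (0.19, 0), (0.2, 0), (0.21, 0), (0.22, 13), (0.23, 47), (0.24, 45), (0.25, 50), (0.26, 44), (0.27, 43), (0.28, 17), (0.29, 81), (0.3, 162), (0.31, 139), (0.32, 160), (0.33, 281), (0.34, 74), (0.35, 62), (0.36, 65), (0.37, 51), (0.38, 62)]
[[0.215 0.54  0.13 ]
 [0.338 0.723 0.25 ]]
```

View pics/g0.png

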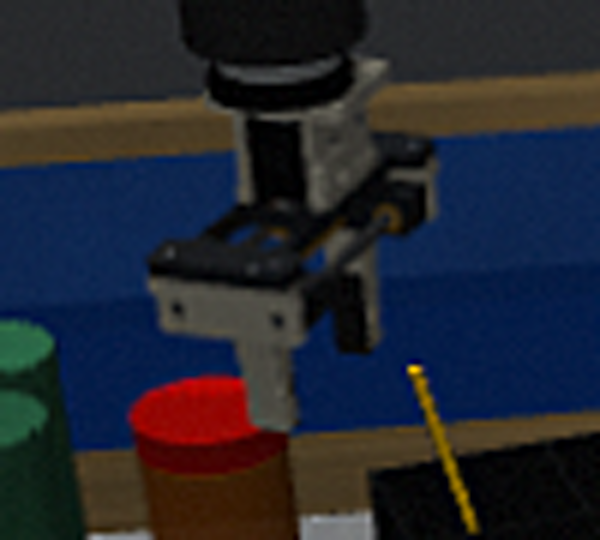

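The picture shows the fingertips about 22 mm above the projected TCP, and the depth agrees: tips at z≈0.224 for a reported 0.201, body bottom at 0.29. So the real tips sit about 23 mm above the reported TCP. I check for a lateral offset too.

Run:
```python
from h import *
z=np.load('side0.npz'); P=z['P']
m=(abs(P[...,0]-.301)<.12)&(abs(P[...,1]-.604)<.12)&(P[...,2]>.215)&(P[...,2]<.285)
u=np.array([.446,.895]); w=np.array([.895,-.446])
q=P[m]; r=q[:,:2]-[.3012,.6036]; a,b=r@u,r@w
for n,s in(('front',a<0),('back',a>0)): print(n,s.sum(),'along',np.percentile(a[s],[2,25,50,75,98]).round(3),'across',np.percentile(b[s],[2,25,50,75,98]).round(3),'z',q[s,2].min().round(3),np.percentile(q[s,2],2).round(3))
```

```text
front 125 along [-0.069 -0.063 -0.06  -0.057 -0.044] across [-0.01  -0.003  0.004  0.01   0.015] z 0.225 0.228
back 124 along [0.039 0.044 0.047 0.051 0.064] across [-0.008  0.     0.007  0.011  0.014] z 0.225 0.228
```

Laterally it is within about 3 mm. The correction is real tip z ≈ reported z + 0.023, and I regrip the body with it.

>>> step_arm(
  moves=[
    [[0,0,0,0,7.5],[0,0,0,0,7.5],[0,0,0,0,7.5],[0,0,0,0,7.5],[0,0,0,0,7.5],[0,0,0,0,7.5],[0,0,0,0,7.5],[0,0,0,0,7.5],[0,0,-2,0,7.5],[0,0,-2,0,7.5]],
  ],
)

```text
clock: 7.5
tool_pos: [0.4759, -0.3917, 0.1191]
orientation: [-180.0, -0.1, -26.5]
force: [-0.2, -0.6, -0.0]
opening: 0.0748
gripper_force: 0.0
```

>>> step_arm(
  moves=[
    [[0,0,-2,0,7.5],[0,0,-2,0,7.5],[0,0,-1.5,0,7.5],[0,0,-1,0,7.5],[0,0,-0.3,0,7.5],[0,0,0,0,7.5],[0,0,0,0,5.5],[0,0,0,0,4.5],[0,0,0,0,3.5],[0,0,0,0,2.5]],
  ],
)

```text
clock: 8.5
tool_pos: [0.4755, -0.3916, 0.0513]
orientation: [-180.0, -0.0, -26.5]
force: [-0.4, 0.6, 0.2]
opening: 0.0485
gripper_force: 0.0
```

>>> step_arm(
  moves=[
    [[0,0,0,0,2.5],[0,0,0,0,2.5],[0,0,0,0,2.5],[0,0,0,0,2.5],[0,0,0,0,2.5],[0,0,0,0,2.5]],
  ],
)

```text
clock: 9.1
tool_pos: [0.4756, -0.3914, 0.0511]
orientation: [-180.0, -0.0, -26.5]
force: [-0.4, 2.9, 4.0]
opening: 0.0394
gripper_force: 30.0
```

>>> step_arm(
  moves=[
    [[0,0,1,0,2.5],[0,0,2,0,2.5],[0,0,3,0,2.5],[0,0,3,0,2.5],[2.5,3.3,0,0,2.5],[3,4,0,0,2.5],[3,4,0,0,2.5],[3,4,0,0,2.5],[3,4,0,0,2.5],[3.25,4,0,0,2.5]],
  ],
)

```text
clock: 10.1
tool_pos: [0.6519, -0.158, 0.1403]
orientation: [180.0, 0.1, -26.5]
force: [1.6, -1.5, -5.1]
opening: 0.0393
gripper_force: 30.0
```

>>> step_arm(
  moves=[
    [[0,0,0,0,2.5],[0,0,-3,0,2.5],[0,0,-3,0,2.5],[0,0,-3,0,2.5],[0,0,-2,0,2.5],[0,0,-1,0,2.5],[0,0,0,0,2.5],[0,0,0,0,2.5]],
  ],
)

```text
clock: 10.9
tool_pos: [0.6524, -0.16, 0.0216]
orientation: [180.0, -0.0, -26.5]
force: [-0.7, 0.3, -5.0]
opening: 0.0393
gripper_force: 30.0
```

>>> step_arm(
  moves=[
    [[0.1,0.1,-0.5,0,2.5],[0,0,-0.3,0,2.5],[0,0,-0.3,0,2.5],[0,0,-0.2,0,2.5],[0,0,-0.1,0,2.5],[0,0,0,0,2.5]],
  ],
)

```text
clock: 11.5
tool_pos: [0.6528, -0.1587, 0.0072]
orientation: [180.0, 0.0, -26.5]
force: [-0.5, 1.0, -1.4]
opening: 0.0393
gripper_force: 30.0
```

>>> step_arm(
  moves=[
    [[0,0,-0.05,0,4.5],[0,0,0,0,5.5],[0,0,0,0,6],[0,0,0,0,6],[0,0,0,0,6],[0,0,1,0,6],[0,0,3,0,6],[0,0,4,0,6],[0,0,4,0,6],[0,0,2,0,6]],
  ],
)

```text
clock: 12.5
tool_pos: [0.6547, -0.1591, 0.1516]
orientation: [-179.9, -0.3, -26.5]
force: [0.8, 0.4, 0.2]
opening: 0.06
gripper_force: 0.0
```

>>> step_arm(
  moves=[
    [[0,4,0,0,5],[0,4,0,0,4],[0,4,0,0,4],[0,4,0,0,4],[0,4,0,0,4],[0,0,0,0,4],[0,0,0,0,4]],
  ],
)

```text
clock: 13.2
tool_pos: [0.6529, 0.0424, 0.1471]
orientation: [-180.0, -0.0, -26.4]
force: [0.6, -0.8, -0.9]
opening: 0.0401
gripper_force: 0.0
```

```bash
cat > look.py <<'E'
from h import *
import sys
o=ctrl.get_obs(); print(o['clock'],o['tool_pos'].round(4),o['opening'],o['gripper_force'])
for n in ('top','side'):
    p,d,i=snap(n); P=cloud(d,i); cv2.imwrite(f'pics/{n}_{sys.argv[1]}.png',p); np.savez(f'{n}_l.npz',p=p,P=P)
    for t in tins(p,P): print(n,t)
    m=hsvmask(p,(8,100,30),(25,255,255))&(abs(P[...,0]-.653)<.05)&(abs(P[...,1]+.158)<.05)&(P[...,2]>.03)
    q=P[m]; print('weight',len(q),np.round([q.min(0),q.max(0)],3).tolist() if len(q) else '')
    hs=cv2.cvtColor(p,cv2.COLOR_BGR2HSV); X,Y,Z=P[...,0],P[...,1],P[...,2]
    m=(Z>.072)&(Z<.09)&(Y<-.02)&(Y>-.2)&(X>.39)&(X<.57)&(hs[...,1]<70)
    q=P[m]
    if len(q)>20: print('bowl',len(q),np.median(q[:,2]).round(4),cv2.minEnclosingCircle(q[:,:2].astype(np.float32)),circ(q[:,:2]))
E
python3 look.py a
```

```text
13.2 [0.6529 0.0424 0.1471] 0.04006771958784659 0.0
top (array([0.601, 0.13 ]), 0.0303, array([0.601, 0.131]), np.float64(0.0288), 232, 191, np.float64(0.094))
top (array([ 0.589, -0.014]), 0.0298, array([ 0.59 , -0.014]), np.float64(0.0285), 290, 195, np.float64(0.094))
top (array([0.501, 0.141]), 0.0297, array([0.501, 0.141]), np.float64(0.0285), 228, 231, np.float64(0.094))
top (array([0.449, 0.049]), 0.0296, array([0.449, 0.051]), np.float64(0.0282), 265, 252, np.float64(0.095))
weight 189 [[0.632, -0.174, 0.031], [0.671, -0.138, 0.081]]
bowl 492 0.0798 ((0.49936825037002563, -0.08407975733280182), 0.08467508852481842) (array([ 0.48101706, -0.10040078]), np.float64(0.05599318480890362))
side (array([0.095, 0.713]), 0.0312, array([0.1  , 0.716]), np.float64(0.021), 127, 101, np.float64(0.095))
side (array([0.605, 0.13 ]), 0.0335, array([0.603, 0.13 ]), np.float64(0.0292), 301, 196, np.float64(0.091))
side (array([0.503, 0.14 ]), 0.0347, array([0.503, 0.141]), np.float64(0.029), 266, 197, np.float64(0.091))
side (array([0.704, 0.01 ]), 0.0336, array([0.703, 0.01 ]), np.float64(0.0292), 347, 219, np.float64(0.091))
side (array([0.449, 0.051]), 0.0343, array([0.45, 0.05]), np.float64(0.0293), 254, 220, np.float64(0.092))
side (array([ 0.593, -0.014]), 0.0342, array([ 0.592, -0.015]), np.float64(0.0293), 307, 228, np.float64(0.092))
weight 298 [[0.634, -0.182, 0.03], [0.673, -0.142, 0.084]]
bowl 520 0.079 ((0.48112860321998596, -0.10082118213176727), 0.06330734491348267) (array([ 0.48156859, -0.10316813]), np.float64(0.056110465247910114))
```

The weight stands upright in the tray, with its top at about 0.08. Next I grip the bowl's rim at about (0.456, -0.151).

>>> step_arm(
  moves=[
    [[-3,-3,0,0,4],[-4,-4,0,0,4],[-4,-4,0,0,4],[-4,-4,0,0,4],[-4,-4,0,0,4],[-0.7,-0.3,0,0,4],[0,0,-2,0,4],[0,0,-2,0,4],[0,0,0,0,4],[0,0,0,0,4]],
  ],
)

```text
clock: 14.3
tool_pos: [0.4745, -0.1338, 0.1068]
orientation: [180.0, 0.0, -26.6]
force: [-0.5, 0.4, -0.3]
opening: 0.0401
gripper_force: 0.0
```

Run:
```python
from h import *
o=ctrl.get_obs(); t=o['tool_pos']; print(t)
u=np.array([.446,.895]); w=np.array([.895,-.446])
for n in('side','top'):
    p,d,i=snap(n); P=cloud(d,i)
    m=(abs(P[...,0]-t[0])<.1)&(abs(P[...,1]-t[1])<.1)&(P[...,2]>t[2]+.02)&(P[...,2]<t[2]+.08)
    q=P[m]; r=q[:,:2]-t[:2]; a,b=r@u,r@w
    print(n,len(q))
    for s in(a<0,a>0):
        if s.sum()>5: print(s.sum(),'along',np.percentile(a[s],[2,50,98]).round(3),'across',np.percentile(b[s],[2,50,98]).round(3),'z',np.percentile(q[s,2],2).round(3))
cv2.imwrite('pics/b1.png',cv2.resize(p[150:330,200:440],None,fx=2.5,fy=2.5)) if 0 else None
p,d,i=snap('side'); cv2.imwrite('pics/b1.png',cv2.resize(p[180:320,200:360],None,fx=4,fy=4))
```

```text
[ 0.47447857 -0.1337956   0.10675908]
side 49
32 along [-0.036 -0.035 -0.028] across [-0.009  0.003  0.013] z 0.134
17 along [0.023 0.029 0.037] across [-0.008  0.011  0.014] z 0.175
top 0
```

View pics/b1.png

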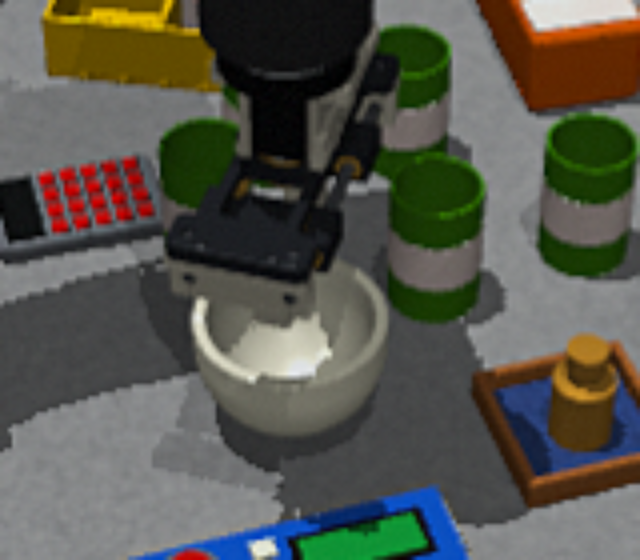

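The bowl is free, the weight is upright in the tray, and the fingers are still over the bowl's inside because the last move was clipped. I finish the approach, descend outside/inside the rim and close slowly.

>>> step_arm(
  moves=[
    [[-1.85,-2,0,0,4],[0,0,0,0,4],[0,0,-2,0,4],[0,0,-2,0,4],[0,0,-2,0,4],[0,0,-1.4,0,4],[0,0,-0.3,0,4],[0,0,0,0,3],[0,0,0,0,2.2],[0,0,0,0,1.8]],
  ],
)

```text
clock: 15.45
tool_pos: [0.4568, -0.1531, 0.0303]
orientation: [-180.0, -0.1, -26.5]
force: [-0.5, 0.1, 0.2]
opening: 0.0222
gripper_force: 0.0
```

>>> step_arm(
  moves=[
    [[0,0,0,0,1.6],[0,0,0,0,1.4],[0,0,0,0,1.2],[0,0,0,0,1],[0,0,0,0,0.8],[0,0,0,0,0.5],[0,0,0,0,0.3],[0,0,0,0,0.3],[0,0,0,0,0.3],[0,0,0,0,0.3]],
  ],
)

```text
clock: 16.45
tool_pos: [0.4564, -0.1529, 0.0298]
orientation: [-180.0, -0.0, -26.5]
force: [-2.6, 2.2, 5.8]
opening: 0.0081
gripper_force: 28.7
```

```bash
python3 look.py b | grep -v tin
python3 - <<'E'
import cv2
p=cv2.imread('pics/side_b.png'); cv2.imwrite('pics/b2.png',cv2.resize(p[180:320,200:360],None,fx=4,fy=4))
E
```

```text
16.45 [ 0.4564 -0.1529  0.0298] 0.00814514137687196 28.70645919281742
top (array([0.7  , 0.011]), 0.0302, array([0.7  , 0.011]), np.float64(0.0288), 279, 152, np.float64(0.093))
top (array([0.6 , 0.13]), 0.03, array([0.6  , 0.131]), np.float64(0.0287), 232, 191, np.float64(0.093))
top (array([ 0.589, -0.014]), 0.0298, array([ 0.59 , -0.014]), np.float64(0.0286), 290, 194, np.float64(0.094))
top (array([0.509, 0.148]), 0.0275, array([0.502, 0.141]), np.float64(0.0284), 222, 227, np.float64(0.09))
weight 192 [[0.633, -0.175, 0.031], [0.67, -0.139, 0.081]]
side (array([0.1  , 0.711]), 0.0277, array([0.101, 0.716]), np.float64(0.0215), 127, 102, np.float64(0.095))
side (array([0.604, 0.129]), 0.0336, array([0.603, 0.13 ]), np.float64(0.0292), 301, 196, np.float64(0.092))
side (array([0.703, 0.01 ]), 0.0331, array([0.703, 0.01 ]), np.float64(0.0296), 347, 219, np.float64(0.092))
side (array([ 0.592, -0.015]), 0.0339, array([ 0.592, -0.015]), np.float64(0.0292), 307, 228, np.float64(0.092))
weight 299 [[0.635, -0.182, 0.03], [0.673, -0.141, 0.083]]
bowl 182 0.0761 ((0.49289536476135254, -0.10814611613750458), 0.0618269108235836) (array([ 0.48764255, -0.1074252 ]), np.float64(0.056101753849307205))
```

View pics/b2.png

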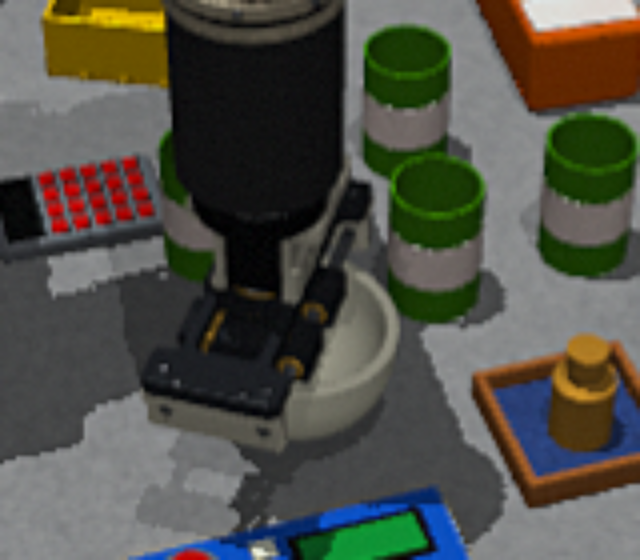

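>>> step_arm(
  moves=[
    [[0,0,0.5,0,0.3],[0,0,0.5,0,0.3],[0,0,1,0,0.3],[0,0,2,0,0.3],[0,0,2,0,0.3],[0,0,3,0,0.3],[0,0,2,0,0.3],[0,0,1,0,0.3],[0,0,0,0,0.3],[0,0,0,0,0.3]],
  ],
)

```text
clock: 17.55
tool_pos: [0.4552, -0.1531, 0.1486]
orientation: [180.0, 0.1, -26.5]
force: [-1.0, -0.3, -3.4]
opening: 0.0074
gripper_force: 30.5
```

```bash
cat > bowl.py <<'E'
from h import *
from scipy.optimize import least_squares
# fit the bowl's outer/inner rim: sphere r60 outside below + rim plane; use points of white body near expected place
import sys
c0=np.array([float(a) for a in sys.argv[1:4]])   # guess of rim centre
o=ctrl.get_obs(); print(o['clock'],o['tool_pos'].round(4),o['force'].round(1),o['opening'],o['gripper_force'])
for n in('side','top'):
    p,d,i=snap(n); P=cloud(d,i); hs=cv2.cvtColor(p,cv2.COLOR_BGR2HSV)
    ok=np.isfinite(P).all(2)&(hs[...,1]<75)&(hs[...,2]>70)&(np.linalg.norm(P-c0+[0,0,.02],axis=2)<.085)
    q=P[ok]
    if len(q)<60: print(n,'few',len(q)); continue
    # model: rim ring torus radius 56 minor ~4, outer sphere r60 and inner sphere r52 about mid, collars
    def res(x):
        ax=np.array([np.sin(x[3]),-np.sin(x[4]),0]); ax[2]=np.sqrt(1-ax@ax); r=q-x[:3]; h=r@ax; rho=np.linalg.norm(r-np.outer(h,ax),axis=1)
        R=np.linalg.norm(r,axis=1); rad=np.where(h<0,R,rho)
        e=np.minimum(abs(rad-.060),abs(rad-.052))
        e=np.where(h>.017,np.hypot(np.maximum(abs(rho-.056)-.004,0),h-.02),e)
        return e
    s=least_squares(res,np.r_[c0-[0,0,.02],0,0],loss='soft_l1',f_scale=.002,x_scale=[.01,.01,.01,.1,.1],diff_step=1e-3)
    print(n,len(q),'mid',s.x[:3].round(4),'tilt deg (axis toward +x, toward -y)',np.degrees(s.x[3:]).round(1),'med err',np.median(abs(res(s.x))).round(4))
E
python3 bowl.py .485 -.105 .20
```

```text
17.55 [ 0.4552 -0.1531  0.1486] [-1.  -0.3 -3.4] 0.007440776412609309 30.457257271336857
side 881 mid [ 0.4864 -0.1057  0.1774] tilt deg (axis toward +x, toward -y) [-47.7  -3.9] med err 0.0012
top few 0
```

Run:
```python
from h import *
p,d,i=snap('side'); P=cloud(d,i); np.savez('hb.npz',p=p,P=P)
print([np.round(proj([.4864,-.1057,z],i)) for z in(.1174,.1974)])
cv2.imwrite('pics/b3.png',cv2.resize(p[150:290,200:360],None,fx=5,fy=4.285,interpolation=cv2.INTER_CUBIC))
```

```text
[array([274., 248.]), array([274., 222.])]
```

View pics/b3.png

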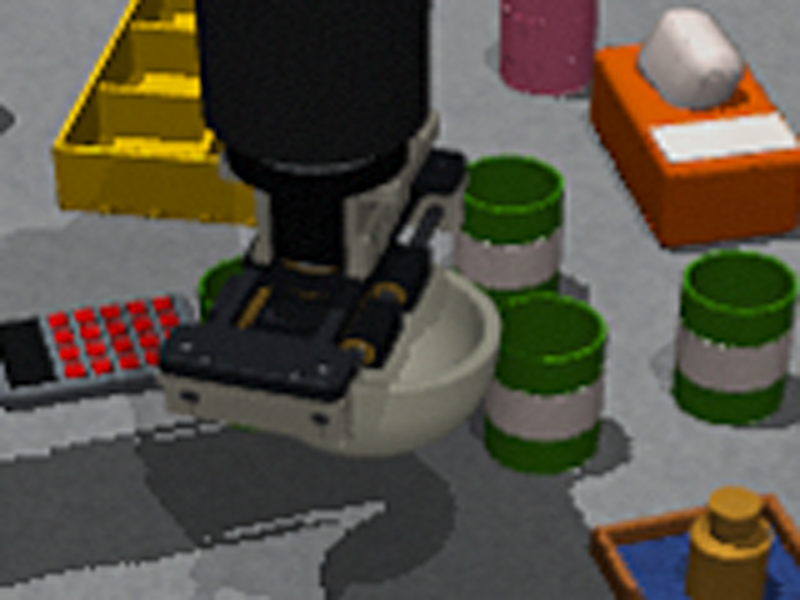

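```bash
cat > bowl.py <<'E'
from h import *
from scipy.optimize import least_squares
import sys
c0=np.array([float(a) for a in sys.argv[1:4]])   # guess of ball middle
grip=len(sys.argv)<5
o=ctrl.get_obs(); t=o['tool_pos']; print(o['clock'],t.round(4),o['force'].round(1),o['opening'],o['gripper_force'])
y=np.radians(o['orientation'][2]+90); u=np.array([np.cos(y),np.sin(y)]); w=np.array([u[1],-u[0]])
for n in('side','top'):
    p,d,i=snap(n); P=cloud(d,i); hs=cv2.cvtColor(p,cv2.COLOR_BGR2HSV)
    r=P[...,:2]-t[:2]
    ok=np.isfinite(P).all(2)&(hs[...,1]<75)&(np.linalg.norm(P-c0,axis=2)<.075)
    if grip: ok&=(P[...,2]<t[2]+.075)&~((abs(r@w)<.018)&(abs(r@u)<.04)&(P[...,2]>t[2]+.01))
    q=P[ok]
    if len(q)<60: print(n,'few',len(q)); continue
    def res(x):
        ax=np.array([x[3],-x[4],1]); ax/=np.linalg.norm(ax); r=q-x[:3]; h=r@ax; rho=np.linalg.norm(r-np.outer(h,ax),axis=1)
        rad=np.where(h<0,np.linalg.norm(r,axis=1),rho)
        side=np.minimum(abs(rad-.060),abs(rad-.052))
        top=np.hypot(np.maximum(abs(rho-.056)-.004,0),h-.02)
        return np.where(h>.02,top,np.minimum(side,top))
    best=None
    for a in(-.3,0,.3):
        for b in(-.3,0,.3):
            s=least_squares(res,np.r_[c0,a,b],loss='soft_l1',f_scale=.002,x_scale=[.01,.01,.01,.1,.1],diff_step=1e-3)
            if best is None or s.cost<best.cost: best=s
    x=best.x; print(n,len(q),'mid',x[:3].round(4),'tilt deg +x,-y',np.degrees(np.arctan(x[3:])).round(1),'err',np.median(res(x)).round(4),best.cost.round(6))
    hi=q[q[:,2]>x[2]+.012]; print(' rim z max by azimuth',[(k*45,round(float(np.percentile(hi[(np.degrees(np.arctan2(hi[:,1]-x[1],hi[:,0]-x[0]))%360)//45==k][:,2],90)),4)) for k in range(8) if ((np.degrees(np.arctan2(hi[:,1]-x[1],hi[:,0]-x[0]))%360)//45==k).sum()>8])
E
python3 bowl.py .484 -.104 .178
```

```text
17.7 [ 0.4551 -0.1531  0.1481] [-0.5 -0.3 -2.9] 0.007661085241633431 30.45889792498201
side 838 mid [ 0.4853 -0.1053  0.1745] tilt deg +x,-y [ 4.1 -0.4] err 0.0009 0.000716
 rim z max by azimuth [(0, 0.1925), (225, 0.1965), (270, 0.1948), (315, 0.1921)]
top few 0
```

The fit puts the bowl at about 4° of tilt in the grip, mostly a twist across the pads. I carry it over the ring, measure again and then lower it.

>>> step_arm(
  moves=[
    [[-0.1,-1.75,0,0,0.3],[-0.1,-3,0,0,0.3],[-0.1,-3,0,0,0.3],[-0.1,-3,0,0,0.3],[-0.1,-3,0,0,0.3],[-0.1,-3,0,0,0.3],[-0.1,-3,0,0,0.3],[-0.1,-3,0,0,0.3],[-0.1,-3,0,0,0.3],[-0.2,-3,0,0,0.3]],
  ],
)

```text
clock: 18.8
tool_pos: [0.4447, -0.4418, 0.1484]
orientation: [-180.0, 0.1, -26.5]
force: [0.5, -0.9, -2.6]
opening: 0.0076
gripper_force: 30.5
```

>>> step_arm(
  moves=[
    [[0,0,-1,0,0.3],[0,0,-1,0,0.3],[0,0,-1,0,0.3],[0,0,-1,0,0.3],[0,0,-0.5,0,0.3],[0,0,0,0,0.3],[0,0,0,0,0.3]],
  ],
)

```text
clock: 19.5
tool_pos: [0.4453, -0.4405, 0.1047]
orientation: [180.0, -0.0, -26.5]
force: [-0.0, -0.4, -3.0]
opening: 0.0071
gripper_force: 30.8
```

```bash
python3 bowl.py .474 -.392 .13
python3 - <<'E'
from h import *
z=np.load('side_l.npz'); p,P=z['p'],z['P']  # ring with weight gone, arm at bowl
X,Y,Z=P[...,0],P[...,1],P[...,2]
hs=cv2.cvtColor(p,cv2.COLOR_BGR2HSV)
q=P[(Z>.065)&(Z<.075)&(abs(X-.474)<.06)&(abs(Y+.392)<.06)]
print('ring side',len(q),cv2.minEnclosingCircle(q[:,:2].astype(np.float32)),circ(q[:,:2]))
E
```

```text
19.5 [ 0.4453 -0.4405  0.1047] [-0.  -0.4 -3. ] 0.007116740549693819 30.765934306837153
side 966 mid [ 0.4752 -0.3938  0.1287] tilt deg +x,-y [ 2.5 -1.6] err 0.0008 0.001589
 rim z max by azimuth [(0, 0.1475), (270, 0.1509), (315, 0.1483)]
top 356 mid [ 0.4704 -0.3858  0.1194] tilt deg +x,-y [-2.8 11.9] err 0.0016 0.000716
 rim z max by azimuth [(0, 0.1492), (45, 0.1507), (90, 0.1515)]
ring side 486 ((0.47434431314468384, -0.39038100838661194), 0.04758235439658165) (array([ 0.47460989, -0.39115573]), np.float64(0.042133814279711246))
```

>>> step_arm(
  moves=[
    [[-0.05,0.25,-0.4,0,0.3],[0,0,-0.3,0,0.3],[0,0,-0.2,0,0.3],[0,0,-0.1,0,0.3],[0,0,0,0,0.3],[0,0,0,0,0.3]],
  ],
)

```text
clock: 20.2
tool_pos: [0.4445, -0.4382, 0.0943]
orientation: [180.0, 0.0, -26.5]
force: [0.3, -0.4, -2.8]
opening: 0.0074
gripper_force: 30.8
```

>>> step_arm(
  moves=[
    [[0,0,-0.1,0,0.3],[0,0,0,0,0.3],[0,0,0,0,0.3]],
  ],
)

```text
clock: 20.5
tool_pos: [0.4445, -0.4382, 0.0934]
orientation: [180.0, -0.0, -26.5]
force: [0.9, -0.5, -2.3]
opening: 0.0076
gripper_force: 30.8
```

>>> step_arm(
  moves=[
    [[0,0,-0.1,0,0.3],[0,0,0,0,0.3],[0,0,0,0,0.3]],
  ],
)

```text
clock: 20.8
tool_pos: [0.4445, -0.4381, 0.0923]
orientation: [-180.0, 0.0, -26.5]
force: [-0.0, -0.9, -3.4]
opening: 0.0073
gripper_force: 30.8
```

>>> step_arm(
  moves=[
    [[0,0,-0.1,0,0.3],[0,0,0,0,0.3],[0,0,0,0,0.3]],
  ],
)

```text
clock: 21.1
tool_pos: [0.4445, -0.4382, 0.0914]
orientation: [180.0, -0.0, -26.5]
force: [-0.4, 0.9, -2.4]
opening: 0.0072
gripper_force: 30.8
```

>>> step_arm(
  moves=[
    [[0,0,-0.1,0,0.3],[0,0,0,0,0.3],[0,0,0,0,0.3]],
  ],
)

```text
clock: 21.4
tool_pos: [0.4447, -0.4382, 0.0906]
orientation: [180.0, -0.0, -26.5]
force: [-0.1, 0.7, 0.0]
opening: 0.0072
gripper_force: 30.8
```

>>> step_arm(
  moves=[
    [[0,0,-0.1,0,0.3],[0,0,0,0,0.3],[0,0,0,0,0.3]],
  ],
)

```text
clock: 21.7
tool_pos: [0.4447, -0.4384, 0.09]
orientation: [180.0, -0.1, -26.5]
force: [-0.5, 0.8, 6.1]
opening: 0.0075
gripper_force: 30.9
```

```bash
python3 bowl.py .4745 -.391 .116
```

```text
21.7 [ 0.4447 -0.4384  0.09  ] [-0.5  0.8  6.1] 0.007459422510506267 30.936545482836664
side 986 mid [ 0.4745 -0.3918  0.1144] tilt deg +x,-y [ 1.8 -0.9] err 0.0009 0.001608
 rim z max by azimuth [(0, 0.1348), (270, 0.1361), (315, 0.1343)]
top 282 mid [ 0.4773 -0.3874  0.102 ] tilt deg +x,-y [-4.9 14.7] err 0.0017 0.000463
 rim z max by azimuth [(0, 0.1354), (45, 0.137), (90, 0.1376)]
```

Contact is at about 6 N with the bowl seated. I ease off, release gradually and rise.

>>> step_arm(
  moves=[
    [[0,0,0.05,0,0.3],[0,0,0,0,0.8],[0,0,0,0,1],[0,0,0,0,1.5],[0,0,0,0,2],[0,0,0,0,2.5],[0,0,0,0,3],[0,0,0,0,3],[0,0,0,0,3],[0,0,0,0,3]],
  ],
)

```text
clock: 22.8
tool_pos: [0.4444, -0.4382, 0.0898]
orientation: [180.0, 0.0, -26.5]
force: [0.2, 0.0, -0.2]
opening: 0.0301
gripper_force: 0.0
```

>>> step_arm(
  moves=[
    [[0,0,1,0,3],[0,0,2,0,3],[0,0,3,0,3],[0,0,3,0,3],[0,4,2,0,3],[0,4,0,0,2],[0,4,0,0,1],[0,4,0,0,0.5],[0,4,0,0,0],[0,4,0,0,0]],
  ],
)

```text
clock: 23.8
tool_pos: [0.4444, -0.1968, 0.2009]
orientation: [-180.0, -0.1, -26.5]
force: [1.0, 0.4, 0.3]
opening: 0.0008
gripper_force: 0.0
```

>>> step_arm(
  moves=[
    [[0,4,0,0,0],[0,4,0,0,0],[0,0,0,0,0],[0,0,0,0,0]],
  ],
)

```text
clock: 24.2
tool_pos: [0.4448, -0.1173, 0.2009]
orientation: [-180.0, -0.1, -26.4]
force: [0.3, -0.1, 0.1]
opening: 0.0002
gripper_force: 0.0
```

```bash
python3 bowl.py .4745 -.391 .116 free;  python3 - <<'E'
from h import *
for n in('top','side'):
    p,d,i=snap(n); P=cloud(d,i)
    for t in tins(p,P): print(n,t[2],t[3])
    k=hsvmask(p,(0,120,80),(8,255,255))|hsvmask(p,(170,120,80),(180,255,255))
    q=P[k&(abs(P[...,0]-.398)<.03)&(abs(P[...,1]+.267)<.03)]; print('key',len(q),q.mean(0).round(4),np.percentile(q[:,2],[10,50,90]).round(4))
    q=P[~k&(abs(P[...,0]-.398)<.025)&(abs(P[...,1]+.267)<.025)]; print('round key z',np.percentile(q[:,2],[5,50,95]).round(4))
    if n=='side': cv2.imwrite('pics/b4.png',cv2.resize(p[260:400,200:360],None,fx=4,fy=4,interpolation=cv2.INTER_CUBIC))
E
```

```text
24.2 [ 0.4448 -0.1173  0.2009] [ 0.3 -0.1  0.1] 0.00024734185406384166 0.0
side 3164 mid [ 0.4749 -0.3899  0.1149] tilt deg +x,-y [ 4.4 -1.7] err 0.0009 0.005022
 rim z max by azimuth [(0, 0.1327), (45, 0.1341), (90, 0.1376), (135, 0.1408), (180, 0.1408), (225, 0.1401), (270, 0.1368), (315, 0.1341)]
top few 0
top [0.7   0.011] 0.0287
top [0.6   0.131] 0.0287
top [ 0.59  -0.014] 0.0286
top [0.502 0.141] 0.0283<stdin>:6: RuntimeWarning: Mean of empty slice.
  ret = um.true_divide(
Traceback (most recent call last):
IndexError: index -1 is out of bounds for axis 0 with size 0
```

The bowl is free and centred, at (0.475, -0.390) against the ring's (0.4745, -0.391). It leans about 4.7° toward +x: the rim is 0.141 high on the -x side and 0.133 on the +x side. I level it by pressing softly with shut fingers on the high rim at about (0.422, -0.409).

>>> step_arm(
  moves=[
    [[-0.3,-3,0,0,0],[-0.3,-4,0,0,0],[-0.3,-4,0,0,0],[-0.4,-4,0,0,0],[-0.3,-4,0,0,0],[-0.3,-4,0,0,0],[-0.3,-4,0,0,0],[-0.3,-2,0,0,0],[0,0,-3,0,0],[0,0,-3,0,0]],
  ],
)

```text
clock: 25.35
tool_pos: [0.4185, -0.4107, 0.1392]
orientation: [180.0, -0.1, -26.8]
force: [0.2, 0.6, -1.1]
opening: 0.0001
gripper_force: 0.0
```

>>> step_arm(
  moves=[
    [[0,0,-1,0,0],[0,0,-0.5,0,0],[0,0,-0.3,0,0],[0,0,0,0,0],[0,0,0,0,0]],
  ],
)

```text
clock: 25.85
tool_pos: [0.4202, -0.4084, 0.123]
orientation: [180.0, -0.1, -26.5]
force: [0.3, -0.5, -0.0]
opening: 0.0003
gripper_force: 0.0
```

>>> step_arm(
  moves=[
    [[0,0,-0.2,0,0],[0,0,0,0,0],[0,0,0,0,0]],
  ],
)

```text
clock: 26.15
tool_pos: [0.4196, -0.4081, 0.1201]
orientation: [-180.0, -0.0, -26.5]
force: [-0.6, -0.1, -0.3]
opening: 0.0007
gripper_force: 0.0
```

>>> step_arm(
  moves=[
    [[0,0,-0.15,0,0],[0,0,0,0,0],[0,0,0,0,0]],
  ],
)

```text
clock: 26.45
tool_pos: [0.4195, -0.4081, 0.1183]
orientation: [-180.0, 0.0, -26.5]
force: [0.4, 0.6, -0.3]
opening: 0.0004
gripper_force: 0.0
```

>>> step_arm(
  moves=[
    [[0,0,-0.1,0,0],[0,0,0,0,0],[0,0,0,0,0]],
  ],
)

```text
clock: 26.75
tool_pos: [0.4194, -0.4082, 0.1173]
orientation: [180.0, 0.0, -26.5]
force: [-0.7, -0.0, 0.0]
opening: 0.0005
gripper_force: 0.0
```

>>> step_arm(
  moves=[
    [[0,0,-0.1,0,0],[0,0,0,0,0],[0,0,0,0,0]],
  ],
)

```text
clock: 27.05
tool_pos: [0.4195, -0.4081, 0.1163]
orientation: [-180.0, 0.0, -26.5]
force: [-0.2, -0.2, -0.2]
opening: 0.0004
gripper_force: 0.0
```

>>> step_arm(
  moves=[
    [[0,0,-0.1,0,0],[0,0,0,0,0],[0,0,0,0,0]],
  ],
)

```text
clock: 27.35
tool_pos: [0.4195, -0.4082, 0.1154]
orientation: [180.0, -0.0, -26.5]
force: [0.5, -0.5, 0.2]
opening: 0.0003
gripper_force: 0.2
```

>>> step_arm(
  moves=[
    [[0,0,-0.1,0,0],[0,0,0,0,0],[0,0,0,0,0]],
  ],
)

```text
clock: 27.65
tool_pos: [0.4194, -0.4084, 0.1147]
orientation: [180.0, -0.0, -26.5]
force: [-1.2, -1.0, 4.8]
opening: 0.0005
gripper_force: 2.1
```

```bash
python3 bowl.py .4749 -.390 .115
```

```text
27.65 [ 0.4194 -0.4084  0.1147] [-1.2 -1.   4.8] 0.0005336377458453696 2.0944459922611713
side 2383 mid [ 0.4749 -0.3903  0.1142] tilt deg +x,-y [ 2.7 -2.6] err 0.001 0.004213
 rim z max by azimuth [(0, 0.133), (45, 0.1336), (180, 0.14), (225, 0.1391), (270, 0.1369), (315, 0.1338)]
top 69 mid [ 0.4762 -0.3916  0.0991] tilt deg +x,-y [-8.3  0.3] err 0.0014 8.5e-05
 rim z max by azimuth [(45, 0.1213)]
```

>>> step_arm(
  moves=[
    [[0,0,-0.1,0,0],[0,0,0,0,0],[0,0,0,0,0]],
  ],
)

```text
clock: 28.05
tool_pos: [0.4192, -0.4085, 0.1139]
orientation: [180.0, -0.0, -26.5]
force: [-4.0, -0.9, 6.4]
opening: 0.0008
gripper_force: 3.4
```

>>> step_arm(
  moves=[
    [[0,0,-0.1,0,0],[0,0,0,0,0],[0,0,0,0,0]],
  ],
)

```text
clock: 28.35
tool_pos: [0.4189, -0.4087, 0.1132]
orientation: [179.9, 0.0, -26.5]
force: [-5.1, -1.2, 9.8]
opening: 0.0002
gripper_force: 4.4
```

>>> step_arm(
  moves=[
    [[0,0,-0.1,0,0],[0,0,0,0,0],[0,0,0,0,0]],
  ],
)

```text
clock: 28.65
tool_pos: [0.4187, -0.4089, 0.1124]
orientation: [179.9, 0.0, -26.5]
force: [-5.7, -2.0, 11.1]
opening: 0.0005
gripper_force: 5.2
```

>>> step_arm(
  moves=[
    [[0,0,-0.1,0,0],[0,0,0,0,0],[0,0,0,0,0]],
  ],
)

```text
clock: 28.95
tool_pos: [0.4185, -0.4091, 0.1117]
orientation: [179.9, 0.0, -26.5]
force: [-6.9, -1.4, 12.7]
opening: 0.0003
gripper_force: 6.0
```

```bash
python3 bowl.py .4749 -.390 .115|head -3
```

```text
28.95 [ 0.4185 -0.4091  0.1117] [-6.9 -1.4 12.7] 0.00025239489903709767 6.030850254976201
side 2395 mid [ 0.4749 -0.3902  0.1141] tilt deg +x,-y [ 0.5 -1.3] err 0.001 0.004354
 rim z max by azimuth [(0, 0.135), (45, 0.1358), (180, 0.1374), (225, 0.1372), (270, 0.1362), (315, 0.1354)]
```

>>> step_arm(
  moves=[
    [[0,0,-0.1,0,0],[0,0,0,0,0],[0,0,0,0,0],[0,0,1,0,0],[0,0,3,0,0],[0,0,3,0,0],[0,4,1.6,0,0],[0,4,0,0,0],[0,4,0,0,0],[0,4,0,0,0]],
  ],
)

```text
clock: 30.05
tool_pos: [0.4195, -0.2464, 0.1954]
orientation: [-179.9, -0.0, -26.5]
force: [1.2, -0.2, -0.5]
opening: 0.0002
gripper_force: 0.0
```

>>> step_arm(
  moves=[
    [[0,4,0,0,0],[0,4,0,0,0],[0,4,0,0,0],[0,4,0,0,0],[0,0,0,0,0]],
  ],
)

```text
clock: 30.55
tool_pos: [0.4198, -0.0842, 0.1957]
orientation: [-179.9, -0.0, -26.2]
force: [0.9, -0.0, 1.1]
opening: 0.0005
gripper_force: 0.0
```

```bash
python3 bowl.py .4749 -.390 .115 free;  python3 - <<'E'
from h import *
for n in('top','side'):
    p,d,i=snap(n); P=cloud(d,i)
    for t in tins(p,P): print(n,t[2],t[3])
    k=hsvmask(p,(0,120,80),(8,255,255))|hsvmask(p,(170,120,80),(180,255,255))
    q=P[k&(abs(P[...,0]-.398)<.03)&(abs(P[...,1]+.267)<.03)]
    if len(q): print('key',len(q),q.mean(0).round(4),np.percentile(q[:,2],[10,50,90]).round(4))
    r=np.hypot(P[...,0]-.398,P[...,1]+.267); q=P[~k&(r<.02)]
    if len(q): print('collar z',np.percentile(q[:,2],[5,50,95]).round(4))
E
```

```text
30.55 [ 0.4198 -0.0842  0.1957] [ 0.9 -0.   1.1] 0.0005476915708778371 0.0
side 3183 mid [ 0.4748 -0.3898  0.1148] tilt deg +x,-y [ 0.9 -0.3] err 0.0009 0.005075
 rim z max by azimuth [(0, 0.1356), (45, 0.1364), (90, 0.1365), (135, 0.1381), (180, 0.1371), (225, 0.1367), (270, 0.1367), (315, 0.1362)]
top 1700 mid [ 0.4742 -0.3903  0.1169] tilt deg +x,-y [ 1.1 -0.3] err 0.0009 0.001308
 rim z max by azimuth [(0, 0.137), (45, 0.1365), (135, 0.139), (180, 0.1391), (225, 0.1391), (270, 0.1383), (315, 0.1375)]
top [0.7   0.011] 0.0288
top [0.6   0.131] 0.0287
top [ 0.59  -0.014] 0.0285
top [0.502 0.141] 0.0285
side [0.1   0.723] 0.0248
side [0.503 0.141] 0.0292
side [0.603 0.13 ] 0.0294
side [0.703 0.01 ] 0.0292
side [0.449 0.05 ] 0.0293
side [ 0.593 -0.015] 0.0295
key 77 [ 0.3981 -0.2685  0.0579] [0.0553 0.0585 0.0605]
collar z [0.0378 0.0489 0.0541]
```

The bowl is level to about 1° and centred, with the arm clear of it. Now the key, with shut fingers at (0.398, -0.268).

>>> step_arm(
  moves=[
    [[-0.3,-3,0,0,0],[-0.5,-4,0,0,0],[-0.5,-4,0,0,0],[-0.5,-4,0,0,0],[-0.5,-3.5,-2,0,0],[0,0,-3,0,0],[0,0,-4,0,0],[0,0,-3,0,0],[0,0,-3,0,0],[0,0,-0.5,0,0]],
  ],
)

```text
clock: 31.75
tool_pos: [0.3932, -0.2737, 0.0371]
orientation: [179.9, 0.4, -26.7]
force: [-0.8, 0.0, -0.2]
opening: 0.0002
gripper_force: 0.0
```

>>> step_arm(
  moves=[
    [[0,0,-0.3,0,0],[0,0,-0.3,0,0],[0,0,0,0,0]],
  ],
)

```text
clock: 32.05
tool_pos: [0.3972, -0.2735, 0.0353]
orientation: [-180.0, -0.1, -26.5]
force: [-0.3, 0.9, 0.3]
opening: 0.0003
gripper_force: 0.0
```

>>> step_arm(
  moves=[
    [[0.05,0.45,0,0,0],[0,0,-0.2,0,0],[0,0,-0.2,0,0],[0,0,-0.1,0,0],[0,0,0,0,0]],
  ],
)

```text
clock: 32.55
tool_pos: [0.3976, -0.2686, 0.0296]
orientation: [-180.0, -0.1, -26.5]
force: [1.1, 1.8, 3.5]
opening: 0.0005
gripper_force: 1.6
```

>>> step_arm(
  moves=[
    [[0,0,-0.2,0,0],[0,0,0,0,0],[0,0,0,0,0]],
  ],
)

```text
clock: 32.85
tool_pos: [0.3977, -0.2687, 0.0284]
orientation: [-180.0, -0.1, -26.5]
force: [-1.2, 5.5, 14.3]
opening: 0.001
gripper_force: 7.4
```

>>> step_arm(
  moves=[
    [[0,0,-0.2,0,0],[0,0,0,0,0],[0,0,0,0,0]],
  ],
)

```text
clock: 33.15
tool_pos: [0.3978, -0.2688, 0.0279]
orientation: [180.0, -0.1, -26.4]
force: [-6.1, 10.5, 34.6]
opening: 0.0001
gripper_force: 17.5
```

Hard stop. I back off and re-press finely, to tell key spring from collar.

>>> step_arm(
  moves=[
    [[0,0,0.8,0,0],[0,0,0.2,0,0],[0,0,0,0,0],[0,0,0,0,0]],
  ],
)

```text
clock: 33.55
tool_pos: [0.3962, -0.2686, 0.0347]
orientation: [180.0, 0.1, -26.5]
force: [-0.1, 0.5, 0.5]
opening: 0.0006
gripper_force: 0.0
```

>>> step_arm(
  moves=[
    [[0,0,-0.25,0,0],[0,0,0,0,0],[0,0,0,0,0]],
  ],
)

```text
clock: 33.85
tool_pos: [0.3966, -0.2687, 0.0325]
orientation: [180.0, 0.1, -26.5]
force: [-0.8, 0.8, 2.0]
opening: 0.0004
gripper_force: 0.8
```

>>> step_arm(
  moves=[
    [[0,0,-0.1,0,0],[0,0,0,0,0],[0,0,0,0,0]],
  ],
)

```text
clock: 34.15
tool_pos: [0.3967, -0.2686, 0.0318]
orientation: [180.0, 0.0, -26.5]
force: [-1.5, 0.0, 1.6]
opening: 0.0007
gripper_force: 1.0
```

>>> step_arm(
  moves=[
    [[0,0,-0.1,0,0],[0,0,0,0,0],[0,0,0,0,0]],
  ],
)

```text
clock: 34.45
tool_pos: [0.3968, -0.2686, 0.0308]
orientation: [180.0, 0.0, -26.5]
force: [-2.0, -1.6, 2.0]
opening: 0.0005
gripper_force: 1.3
```

>>> step_arm(
  moves=[
    [[0,0,-0.1,0,0],[0,0,0,0,0],[0,0,0,0,0]],
  ],
)

```text
clock: 34.75
tool_pos: [0.3969, -0.2686, 0.0299]
orientation: [180.0, 0.0, -26.5]
force: [-1.9, -0.4, 3.6]
opening: 0.0004
gripper_force: 1.6
```

>>> step_arm(
  moves=[
    [[0,0,-0.1,0,0],[0,0,0,0,0],[0,0,0,0,0]],
  ],
)

```text
clock: 35.05
tool_pos: [0.3969, -0.2686, 0.0288]
orientation: [180.0, 0.0, -26.5]
force: [-3.3, -0.1, 3.6]
opening: 0.0006
gripper_force: 1.8
```

Run:
```python
from h import *
p,d,i=snap('side'); P=cloud(d,i)
cv2.imwrite('pics/k1.png',cv2.resize(p[250:390,190:350],None,fx=4,fy=4,interpolation=cv2.INTER_CUBIC))
```

```text
(no output)
```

View pics/k1.png

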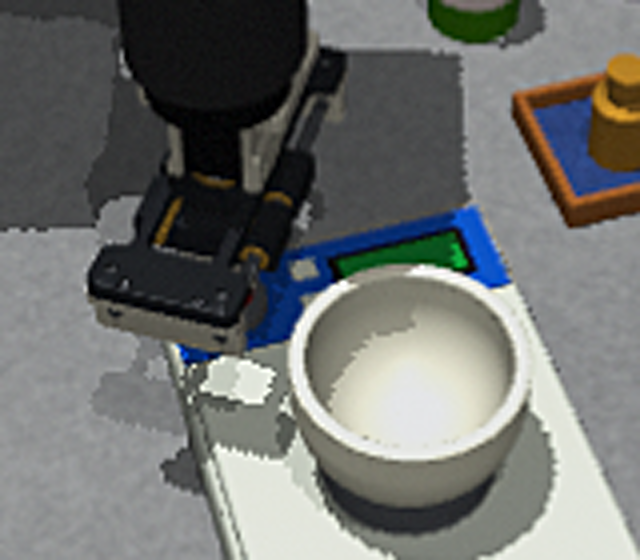

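The force ramps like a spring, from about 1.6 N at z 0.0325 to 3.6 N at 0.0288, and then meets a stop. So the stop is the key bottoming out. I press once more to the stop, hold briefly and leave.

>>> step_arm(
  moves=[
    [[0,0,-0.1,0,0],[0,0,0,0,0],[0,0,0,0,0]],
  ],
)

```text
clock: 35.4
tool_pos: [0.397, -0.2687, 0.0284]
orientation: [180.0, -0.0, -26.5]
force: [-4.2, 2.1, 11.8]
opening: 0.0002
gripper_force: 5.8
```

>>> step_arm(
  moves=[
    [[0,0,-0.07,0,0],[0,0,0,0,0],[0,0,0,0,0],[0,0,0,0,0]],
  ],
)

```text
clock: 35.8
tool_pos: [0.397, -0.2687, 0.0283]
orientation: [180.0, -0.0, -26.5]
force: [-6.6, 3.6, 18.8]
opening: 0.0006
gripper_force: 9.3
```

>>> step_arm(
  moves=[
    [[0,0,1,0,0],[0,0,3,0,0],[0,0,4,0,1],[0,0,4,0,2],[0,4,4,0,4],[0,4,0,0,6],[0,4,0,0,8],[0,4,0,0,8.5],[0,4,0,0,8.5],[0,4,0,0,8.5]],
  ],
)

```text
clock: 36.8
tool_pos: [0.3971, -0.0314, 0.1829]
orientation: [-179.9, -0.1, -26.5]
force: [0.8, -0.0, 0.0]
opening: 0.059
gripper_force: 0.0
```

```bash
python3 bowl.py .4749 -.390 .115 free; python3 look.py c
```

```text
36.8 [ 0.3971 -0.0314  0.1829] [ 0.8 -0.   0. ] 0.058967952492030754 0.0
side 3199 mid [ 0.4748 -0.3899  0.1147] tilt deg +x,-y [ 0.9 -0.4] err 0.0009 0.005072
 rim z max by azimuth [(0, 0.1355), (45, 0.136), (90, 0.1369), (135, 0.137), (180, 0.1372), (225, 0.1366), (270, 0.1367), (315, 0.1357)]
top 2350 mid [ 0.4744 -0.3904  0.1166] tilt deg +x,-y [ 0.8 -0.5] err 0.0008 0.002669
 rim z max by azimuth [(0, 0.1376), (45, 0.1371), (90, 0.1376), (135, 0.1387), (180, 0.1387), (225, 0.1392), (270, 0.1378), (315, 0.1373)]
36.9 [ 0.3978 -0.0293  0.1831] 0.06669480583103149 0.0
top (array([0.7  , 0.011]), 0.03, array([0.7  , 0.011]), np.float64(0.0288), 279, 152, np.float64(0.093))
top (array([0.6  , 0.131]), 0.03, array([0.6  , 0.131]), np.float64(0.0288), 232, 191, np.float64(0.094))
top (array([ 0.59 , -0.014]), 0.0298, array([ 0.59 , -0.014]), np.float64(0.0285), 290, 194, np.float64(0.094))
top (array([0.501, 0.14 ]), 0.03, array([0.502, 0.141]), np.float64(0.0286), 228, 231, np.float64(0.094))
weight 190 [[0.633, -0.175, 0.032], [0.671, -0.139, 0.083]]
side (array([0.093, 0.715]), 0.0302, array([0.098, 0.721]), np.float64(0.0221), 127, 101, np.float64(0.095))
side (array([0.505, 0.14 ]), 0.0339, array([0.504, 0.141]), np.float64(0.0293), 265, 197, np.float64(0.091))
side (array([0.603, 0.13 ]), 0.0345, array([0.603, 0.13 ]), np.float64(0.0296), 301, 196, np.float64(0.092))
side (array([0.703, 0.01 ]), 0.0339, array([0.703, 0.01 ]), np.float64(0.0294), 347, 219, np.float64(0.092))
side (array([0.449, 0.049]), 0.0334, array([0.45, 0.05]), np.float64(0.0292), 254, 220, np.float64(0.091))
side (array([ 0.591, -0.014]), 0.0348, array([ 0.592, -0.015]), np.float64(0.0295), 307, 228, np.float64(0.092))
weight 294 [[0.634, -0.182, 0.03], [0.673, -0.14, 0.083]]
```

The bowl is still level and the weight upright. Now the tins, starting with (0.449, 0.050), gripped along the crate's diagonal.

>>> step_arm(
  moves=[
    [[2.5,3.5,0,-0.13,8.6],[2.6,4.4,0,-0.13,8.6],[0,0,0,-0.13,8.6],[0,0,0,-0.13,8.6],[0,0,0,-0.14,8.6],[0,0,-4,0,8.6],[0,0,-4,0,8.6],[0,0,-3.5,0,8.6],[0,0,-2.5,0,8.6],[0,0,-0.9,0,8.6]],
  ],
)

```text
clock: 38.0
tool_pos: [0.4461, 0.0427, 0.0311]
orientation: [179.8, -0.0, -64.5]
force: [-0.5, 0.2, -0.1]
opening: 0.0857
gripper_force: 0.0
```

>>> step_arm(
  moves=[
    [[0,0,0,0,8.6],[0,0,0,0,7],[0,0,0,0,6],[0,0,0,0,5],[0,0,0,0,5],[0,0,0,0,5],[0,0,0,0,5]],
  ],
)

```text
clock: 38.7
tool_pos: [0.4485, 0.0453, 0.0345]
orientation: [-179.9, -0.0, -64.3]
force: [0.4, 0.2, 6.6]
opening: 0.0622
gripper_force: 30.0
```

>>> step_arm(
  moves=[
    [[0,0,1,0,5],[0,0,3,0,5],[0,0,4,0,5],[0,0,4,0,5],[-0.5,3.5,1.5,0,5],[-0.6,4,0,0,5],[-0.6,4,0,0,5],[-0.7,4,0,0,5],[-0.7,4.4,0,0,5],[-0.7,4.4,0,0,5]],
  ],
)

```text
clock: 39.7
tool_pos: [0.4083, 0.289, 0.1691]
orientation: [180.0, 0.0, -64.3]
force: [0.4, 1.0, -0.5]
opening: 0.062
gripper_force: 30.0
```

>>> step_arm(
  moves=[
    [[0,0.6,0,0,5],[0,0,0,0,5],[0,0,-3,0,5],[0,0,-3,0,5],[0,0,0,0,5]],
  ],
)

```text
clock: 40.2
tool_pos: [0.4073, 0.29, 0.1054]
orientation: [179.6, -0.2, -64.4]
force: [-0.2, -0.2, -1.2]
opening: 0.0622
gripper_force: 30.0
```

```bash
cat > held.py <<'E'
from h import *
o=ctrl.get_obs(); t=o['tool_pos']; print(o['clock'],t.round(4),o['force'].round(1),round(o['opening'],4))
for n in('side','top'):
    p,d,i=snap(n); P=cloud(d,i); np.savez(n+'_l.npz',p=p,P=P)
    g=hsvmask(p,(45,100,40),(75,255,255))
    r=np.hypot(P[...,0]-t[0],P[...,1]-t[1]); q=P[g&(r<.06)&(P[...,2]>t[2]+.04)]
    if len(q)>20: 
        from scipy.optimize import least_squares
        s=least_squares(lambda x:np.minimum(abs(np.hypot(*(q[:,:2]-x).T)-.031),abs(np.hypot(*(q[:,:2]-x).T)-.028)),t[:2],loss='soft_l1',f_scale=.001)
        print(n,len(q),'held tin at',s.x.round(4),'z top',np.percentile(q[:,2],98).round(3))
    for b in tins(p,P): print(n,b[2],b[3],b[6])
    m=hsvmask(p,(22,120,80),(33,255,255))&(P[...,2]>.045)&(P[...,2]<.062)&(P[...,1]>.2)&(P[...,1]<.55)
    r=cv2.minAreaRect((P[m][:,:2]*1000).astype(np.float32)); print(n,'crate',np.round(r[0]),np.round(r[1]),round(r[2],1))
E
python3 held.py
```

```text
40.2 [0.4073 0.29   0.1054] [-0.2 -0.2 -1.2] 0.0622
side 183 held tin at [0.4067 0.2926] z top 0.166
side [0.097 0.714] 0.0174 0.094
side [0.407 0.29 ] 0.0262 0.091
side [0.503 0.141] 0.0294 0.091
side [0.603 0.13 ] 0.0289 0.091
side [0.703 0.01 ] 0.0291 0.091
side [ 0.592 -0.015] 0.0295 0.092
side crate [480. 364.] [272. 175.] 70.1
top 67 held tin at [0.4068 0.2956] z top 0.235
top [0.7   0.011] 0.0288 0.093
top [0.6   0.131] 0.0287 0.094
top [ 0.59  -0.014] 0.0285 0.094
top [0.502 0.141] 0.0286 0.094
top crate [486. 360.] [261. 158.] 69.6
```

>>> step_arm(
  moves=[
    [[0.35,0.45,0,0,5],[0,0,-2,0,5],[0,0,-2,0,5],[0,0,-1.5,0,5],[0,0,-0.7,0,5],[0,0,-0.3,0,5],[0,0,0,0,5]],
  ],
)

```text
clock: 41.0
tool_pos: [0.4134, 0.2987, 0.0442]
orientation: [-179.9, 0.0, -64.3]
force: [0.6, 0.5, -1.1]
opening: 0.0622
gripper_force: 30.0
```

>>> step_arm(
  moves=[
    [[-0.2,-0.3,-0.3,0,5],[0,0,-0.1,0,5],[0,0,0,0,6.5],[0,0,0,0,7.5],[0,0,0,0,8.6],[0,0,0,0,8.6],[0,0,1,0,8.6],[0,0,4,0,8.6],[0,0,4,0,8.6],[0,0,3,0,8.6]],
  ],
)

```text
clock: 42.0
tool_pos: [0.4114, 0.2956, 0.1628]
orientation: [-179.9, 0.0, -64.3]
force: [0.7, 0.3, 0.2]
opening: 0.0863
gripper_force: 0.0
```

>>> step_arm(
  moves=[
    [[2,-3.5,0,0,8.6],[2.4,-4,0,0,8.6],[2.3,-4,0,0,8.6],[2.3,-4,0,0,8.6],[0,0,0,0,8.6],[0,0,0,0,8.6]],
  ],
)

```text
clock: 42.6
tool_pos: [0.5013, 0.1391, 0.1601]
orientation: [-180.0, 0.0, -64.5]
force: [-0.5, 0.6, -0.7]
opening: 0.0862
gripper_force: 0.0
```

```bash
python3 held.py
```

```text
42.6 [0.5013 0.1391 0.1601] [-0.5  0.6 -0.7] 0.0862
side [0.099 0.716] 0.0198 0.096
side [0.412 0.299] 0.0295 0.094
side [0.603 0.13 ] 0.029 0.091
side [0.503 0.142] 0.0292 0.091
side [0.703 0.01 ] 0.0293 0.092
side [ 0.592 -0.015] 0.0294 0.092
side crate [481. 365.] [273. 176.] 70.6
top [0.7   0.011] 0.0288 0.093
top [0.6   0.131] 0.0286 0.093
top [ 0.59  -0.014] 0.0285 0.094
top [0.41  0.298] 0.0288 0.098
top crate [471. 366.] [278. 147.] 62.0
```

>>> step_arm(
  moves=[
    [[0,0.15,-3,0,8.6],[0,0,-4,0,8.6],[0,0,-3,0,8.6],[0,0,-2,0,8.6],[0,0,-0.6,0,8.6],[0,0,0,0,7],[0,0,0,0,6],[0,0,0,0,5],[0,0,0,0,5],[0,0,0,0,5]],
  ],
)

```text
clock: 43.7
tool_pos: [0.5016, 0.1423, 0.0347]
orientation: [-179.9, 0.0, -64.3]
force: [-2.5, 1.5, 7.1]
opening: 0.0605
gripper_force: 30.0
```

>>> step_arm(
  moves=[
    [[0,0,0,0,5],[0,0,0,0,5],[0,0,2,0,5],[0,0,3,0,5],[0,0,4,0,5],[0,0,4.6,0,5],[0,3,0,0,5],[0.3,4,0,0,5],[0.4,4,0,0,5],[0.4,4,0,0,5]],
  ],
)

```text
clock: 44.7
tool_pos: [0.5118, 0.2929, 0.17]
orientation: [-180.0, 0.0, -64.4]
force: [0.3, 0.2, -1.5]
opening: 0.0606
gripper_force: 30.0
```

>>> step_arm(
  moves=[
    [[0.3,4,0,0,5],[0.3,1.8,0,0,5],[0,0,0,0,5],[0,0,0,0,5],[0,0,0,0,5]],
  ],
)

```text
clock: 45.2
tool_pos: [0.5177, 0.3487, 0.1695]
orientation: [180.0, -0.0, -64.4]
force: [0.1, 0.2, -1.4]
opening: 0.0609
gripper_force: 30.0
```

```bash
python3 held.py|grep -e held -e '^[0-9]'
```

```text
45.2 [0.5177 0.3487 0.1695] [ 0.1  0.2 -1.4] 0.0609
side 185 held tin at [0.5202 0.3471] z top 0.23
top 78 held tin at [0.5187 0.3479] z top 0.297
```

>>> step_arm(
  moves=[
    [[0,0.2,-3,0,5],[0,0,-4,0,5],[0,0,-3,0,5],[0,0,-2,0,5],[0,0,-0.7,0,5],[0,0,-0.2,0,5],[0,0,0,0,5],[0,0,0,0,6.5],[0,0,0,0,7.5],[0,0,0,0,8.6]],
  ],
)

```text
clock: 46.3
tool_pos: [0.5183, 0.3522, 0.0415]
orientation: [-179.9, 0.0, -64.3]
force: [0.5, 0.6, 0.0]
opening: 0.0754
gripper_force: 0.0
```

>>> step_arm(
  moves=[
    [[0,0,0,0,8.6],[0,0,1,0,8.6],[0,0,4,0,8.6],[0,0,4,0,8.6],[0,0,3,0,8.6],[1.4,-3.5,0,0,8.6],[1.4,-4,0,0,8.6],[1.4,-4,0,0,8.6],[1.4,-4,0,0,8.6],[1.3,-3.5,0,0,8.6]],
  ],
)

```text
clock: 47.3
tool_pos: [0.5874, 0.16, 0.1617]
orientation: [-179.9, -0.0, -64.3]
force: [1.2, 0.3, 0.4]
opening: 0.0858
gripper_force: 0.0
```

>>> step_arm(
  moves=[
    [[1.3,-3,0,0,8.6],[0,0,0,0,8.6],[0,0,0,0,8.6]],
  ],
)

```text
clock: 47.6
tool_pos: [0.6002, 0.1309, 0.1612]
orientation: [-180.0, 0.0, -64.4]
force: [-0.5, 0.4, 0.5]
opening: 0.086
gripper_force: 0.0
```

```bash
python3 held.py
```

```text
47.6 [0.6002 0.1309 0.1612] [-0.5  0.4  0.5] 0.086
side [0.098 0.723] 0.0243 0.095
side [0.522 0.35 ] 0.0296 0.094
side [0.411 0.3  ] 0.0294 0.093
side [0.602 0.131] 0.0292 0.092
side [0.703 0.01 ] 0.0293 0.091
side [ 0.592 -0.015] 0.0293 0.092
side crate [479. 364.] [270. 175.] 70.1
top [0.7   0.011] 0.0288 0.093
top [ 0.59  -0.014] 0.0286 0.094
top [0.519 0.35 ] 0.0288 0.095
top [0.41  0.298] 0.0288 0.097
top crate [471. 341.] [213. 173.] 70.4
```

>>> step_arm(
  moves=[
    [[0,0,-3,0,8.6],[0,0,-4,0,8.6],[0,0,-3,0,8.6],[0,0,-2,0,8.6],[0,0,-0.7,0,8.6],[0,0,0,0,7],[0,0,0,0,6],[0,0,0,0,5],[0,0,0,0,5],[0,0,0,0,5]],
  ],
)

```text
clock: 48.7
tool_pos: [0.6006, 0.1322, 0.0349]
orientation: [-179.9, 0.0, -64.3]
force: [-1.7, -0.2, 6.2]
opening: 0.0621
gripper_force: 30.0
```

>>> step_arm(
  moves=[
    [[0,0,0,0,5],[0,0,0,0,5],[0,0,2,0,5],[0,0,3,0,5],[0,0,4,0,5],[0,0,4.6,0,5],[-0.6,3,0,0,5],[-0.7,4,0,0,5],[-0.7,4,0,0,5],[-0.7,4,0,0,5]],
  ],
)

```text
clock: 49.7
tool_pos: [0.5724, 0.2829, 0.1698]
orientation: [-180.0, 0.0, -64.4]
force: [0.9, -0.3, -0.7]
opening: 0.0621
gripper_force: 30.0
```

>>> step_arm(
  moves=[
    [[-0.7,4,0,0,5],[-0.7,4,0,0,5],[-0.6,4,0,0,5],[-0.6,2.9,0,0,5],[0,0,0,0,5],[0,0,0,0,5],[0,0,0,0,5]],
  ],
)

```text
clock: 50.4
tool_pos: [0.5469, 0.4299, 0.1694]
orientation: [180.0, -0.0, -64.4]
force: [-0.3, -0.2, -0.9]
opening: 0.0619
gripper_force: 30.0
```

```bash
python3 held.py|grep -e held -e '^[0-9]'
```

```text
50.4 [0.5469 0.4299 0.1694] [-0.3 -0.2 -0.9] 0.0619
side 177 held tin at [0.5496 0.4268] z top 0.23
top 124 held tin at [0.5482 0.429 ] z top 0.231
```

>>> step_arm(
  moves=[
    [[-0.1,0.1,-3,0,5],[0,0,-4,0,5],[0,0,-3,0,5],[0,0,-2,0,5],[0,0,-0.7,0,5],[0,0,-0.2,0,5],[0,0,0,0,5],[0,0,0,0,6.5],[0,0,0,0,7.5],[0,0,0,0,8.6]],
  ],
)

```text
clock: 51.5
tool_pos: [0.5463, 0.4322, 0.0415]
orientation: [-179.9, 0.0, -64.3]
force: [-0.1, 0.4, 0.4]
opening: 0.0758
gripper_force: 0.0
```

>>> step_arm(
  moves=[
    [[0,0,0,0,8.6],[0,0,1,0,8.6],[0,0,4,0,8.6],[0,0,4,0,8.6],[0,0,3,0,8.6],[0.4,-3.5,0,0,8.6],[0.4,-4,0,0,8.6],[0.4,-4,0,0,8.6],[0.4,-4,0,0,8.6],[0.4,-4,0,0,8.6]],
  ],
)

```text
clock: 52.5
tool_pos: [0.566, 0.2353, 0.1616]
orientation: [-179.9, 0.0, -64.3]
force: [0.9, 0.2, 0.4]
opening: 0.0858
gripper_force: 0.0
```

>>> step_arm(
  moves=[
    [[0.4,-4,0,0,8.6],[0.4,-4,0,0,8.6],[0.4,-4,0,0,8.6],[0.4,-4,0,0,8.6],[0.4,-4,0,0,8.6],[0.4,-4,0,0,8.6],[0,-1,0,0,8.6],[0,0,0,0,8.6],[0,0,0,0,8.6]],
  ],
)

```text
clock: 53.4
tool_pos: [0.59, -0.013, 0.161]
orientation: [-180.0, -0.0, -64.4]
force: [1.1, 0.4, 0.8]
opening: 0.0858
gripper_force: 0.0
```

```bash
python3 held.py
```

```text
53.4 [ 0.59  -0.013  0.161] [1.1 0.4 0.8] 0.0858
side [0.1   0.716] 0.0198 0.096
side [0.533 0.388] 0.0502 0.094
side [0.412 0.3  ] 0.0296 0.093
side [0.703 0.01 ] 0.0294 0.092
side [ 0.592 -0.015] 0.0295 0.092
side crate [480. 364.] [270. 177.] 70.6
top [ 0.583 -0.007] 0.0194 0.094
top [0.548 0.429] 0.0302 0.094
top crate [472. 455.] [ 91. 101.] 69.5
```

>>> step_arm(
  moves=[
    [[0,-0.1,-3,0,8.6],[0,0,-4,0,8.6],[0,0,-3,0,8.6],[0,0,-2,0,8.6],[0,0,-0.7,0,8.6],[0,0,0,0,7],[0,0,0,0,6],[0,0,0,0,5],[0,0,0,0,5],[0,0,0,0,5]],
  ],
)

```text
clock: 54.5
tool_pos: [0.5907, -0.0141, 0.0348]
orientation: [-179.9, -0.0, -64.3]
force: [-1.1, 0.7, 5.5]
opening: 0.0608
gripper_force: 30.0
```

>>> step_arm(
  moves=[
    [[0,0,0,0,5],[0,0,0,0,5],[0,0,2,0,5],[0,0,3,0,5],[0,0,4,0,5],[0,0,4.6,0,5],[-1,3,0,0,5],[-1.5,4,0,0,5],[-1.5,4,0,0,5],[-1.5,4,0,0,5]],
  ],
)

```text
clock: 55.5
tool_pos: [0.534, 0.1368, 0.1697]
orientation: [-180.0, 0.0, -64.4]
force: [1.5, 0.3, -0.7]
opening: 0.0606
gripper_force: 30.0
```

>>> step_arm(
  moves=[
    [[-1.5,4,0,0,5],[-1.5,4,0,0,5],[-1.5,4,0,0,5],[-1.5,4,0,0,5],[-1.5,4,0,0,5],[-1.5,4,0,0,5],[-0.6,0.3,0,0,5],[0,0,0,0,5],[0,0,0,0,5],[0,0,0,0,5]],
  ],
)

```text
clock: 56.5
tool_pos: [0.4393, 0.3777, 0.1696]
orientation: [180.0, -0.0, -64.4]
force: [0.2, 0.7, -1.5]
opening: 0.0606
gripper_force: 30.0
```

```bash
python3 held.py
```

```text
56.5 [0.4393 0.3777 0.1696] [ 0.2  0.7 -1.5] 0.0606
side 195 held tin at [0.4415 0.3758] z top 0.23
side [0.098 0.722] 0.0237 0.095
side [0.537 0.387] 0.0498 0.094
side [0.411 0.299] 0.0293 0.094
side [0.703 0.01 ] 0.0293 0.092
side crate [480. 362.] [269. 176.] 70.7
top 111 held tin at [0.4404 0.3759] z top 0.274
top [0.7   0.011] 0.0287 0.092
top [0.547 0.429] 0.0296 0.095
top [0.519 0.35 ] 0.0288 0.095
top [0.41  0.298] 0.0288 0.097
top crate [478. 362.] [258. 174.] 70.5
```

>>> step_arm(
  moves=[
    [[-0.1,0.2,-3,0,5],[0,0,-4,0,5],[0,0,-3,0,5],[0,0,-2,0,5],[0,0,-0.7,0,5],[0,0,-0.2,0,5],[0,0,0,0,5],[0,0,0,0,6.5],[0,0,0,0,7.5],[0,0,0,0,8.6]],
  ],
)

```text
clock: 57.6
tool_pos: [0.4382, 0.3813, 0.0415]
orientation: [-179.9, 0.1, -64.3]
force: [0.1, -0.3, 0.2]
opening: 0.0761
gripper_force: 0.0
```

>>> step_arm(
  moves=[
    [[0,0,0,0,8.6],[0,0,1,0,8.6],[0,0,4,0,8.6],[0,0,4,0,8.6],[0,0,3,0,8.6],[2.2,-3.1,0,0.066,8.6],[2.2,-3.1,0,0.066,8.6],[2.2,-3.1,0,0.066,8.6],[2.2,-3.1,0,0.066,8.6],[2.2,-3.1,0,0.066,8.6]],
  ],
)

```text
clock: 58.6
tool_pos: [0.5487, 0.2246, 0.1616]
orientation: [-179.9, -0.0, -45.2]
force: [0.3, 0.7, 0.2]
opening: 0.086
gripper_force: 0.0
```

>>> step_arm(
  moves=[
    [[2.2,-3.1,0,0.066,8.6],[2.2,-3.1,0,0.066,8.6],[2.2,-3.1,0,0.066,8.6],[2.2,-3.1,0,0.066,8.6],[2.2,-3.1,0,0.066,8.6],[2.2,-3.1,0,0,8.6],[2,-2.9,0,0,8.6],[0,0,0,0,8.6],[0,0,0,0,8.6]],
  ],
)

```text
clock: 59.5
tool_pos: [0.7, 0.0098, 0.1606]
orientation: [180.0, 0.0, -26.6]
force: [0.6, -0.5, -0.0]
opening: 0.0859
gripper_force: 0.0
```

```bash
python3 held.py
python3 - <<'E'
from h import *
z=np.load('side_l.npz'); p,P=z['p'],z['P']
for b in blobs(hsvmask(p,(150,60,40),(176,255,255)),60):
    q=P[b]; q=q[(q[:,2]>.08)&(q[:,2]<.11)]
    if len(q)>10: print('pink',circ(q[:,:2]))
E
```

```text
59.5 [0.7    0.0098 0.1606] [ 0.6 -0.5 -0. ] 0.0859
side [0.1   0.715] 0.0189 0.095
side [0.535 0.388] 0.0494 0.094
side [0.425 0.34 ] 0.0485 0.094
side [0.703 0.01 ] 0.0297 0.092
side crate [480. 363.] [270. 176.] 69.9
top [0.7   0.011] 0.0287 0.094
top crate [476. 494.] [112.  48.] 7.6
pink (array([0.68305123, 0.38569687]), np.float64(0.028786347949335687))
pink (array([0.27950984, 0.32291638]), np.float64(0.07907399611155344))
pink (array([0.8114403 , 0.02921232]), np.float64(0.02943385671563036))
```

>>> step_arm(
  moves=[
    [[0,0,-3,0,8.6],[0,0,-4,0,8.6],[0,0,-3,0,8.6],[0,0,-2,0,8.6],[0,0,-0.6,0,8.6],[0,0,0,0,7],[0,0,0,0,6],[0,0,0,0,5],[0,0,0,0,5],[0,0,0,0,5]],
  ],
)

```text
clock: 60.6
tool_pos: [0.7009, 0.0111, 0.0362]
orientation: [-179.9, -0.1, -26.5]
force: [-1.4, 0.8, 6.8]
opening: 0.0623
gripper_force: 30.0
```

>>> step_arm(
  moves=[
    [[0,0,0,0,5],[0,0,0,0,5],[0,0,2,0,5],[0,0,3,0,5],[0,0,4,0,5],[0,0,4.5,0,5],[-1.8,3,0,-0.066,5],[-1.8,3.5,0,-0.066,5],[-1.8,3.5,0,-0.066,5],[-1.8,3.5,0,-0.066,5]],
  ],
)

```text
clock: 61.6
tool_pos: [0.6268, 0.1466, 0.1696]
orientation: [-180.0, 0.0, -41.8]
force: [1.0, 0.8, -0.8]
opening: 0.0625
gripper_force: 30.0
```

>>> step_arm(
  moves=[
    [[-1.8,3.5,0,-0.066,5],[-1.8,3.5,0,-0.066,5],[-1.8,3.5,0,-0.066,5],[-1.8,3.5,0,-0.066,5],[-1.8,3.5,0,-0.066,5],[-1.8,3.5,0,-0.066,5],[-1.8,3.5,0,0,5],[-1.8,3.5,0,0,5],[-1.7,3.3,0,0,5],[0,0,0,0,5]],
  ],
)

```text
clock: 62.6
tool_pos: [0.4648, 0.4622, 0.1691]
orientation: [180.0, 0.0, -64.1]
force: [-0.1, 0.5, -1.3]
opening: 0.0628
gripper_force: 30.0
```

>>> step_arm(
  moves=[
    [[0,0,0,0,5],[0,0,0,0,5]],
  ],
)

```text
clock: 62.8
tool_pos: [0.467, 0.4581, 0.1694]
orientation: [180.0, -0.0, -64.4]
force: [-0.9, -0.3, -0.6]
opening: 0.0626
gripper_force: 30.0
```

```bash
python3 held.py
```

```text
62.8 [0.467  0.4581 0.1694] [-0.9 -0.3 -0.6] 0.0626
side 174 held tin at [0.4699 0.4553] z top 0.229
side [0.095 0.713] 0.0156 0.093
side [0.53  0.389] 0.0496 0.094
side [0.424 0.34 ] 0.0482 0.094
side crate [480. 364.] [269. 177.] 70.6
top 144 held tin at [0.4681 0.457 ] z top 0.286
top [0.547 0.429] 0.0294 0.095
top [0.519 0.35 ] 0.0289 0.097
top [0.439 0.378] 0.0287 0.095
top [0.412 0.305] 0.0289 0.097
top crate [478. 363.] [259. 174.] 70.7
```

>>> step_arm(
  moves=[
    [[-0.1,0.2,-3,0,5],[0,0,-4,0,5],[0,0,-3,0,5],[0,0,-2,0,5],[0,0,-0.7,0,5],[0,0,-0.2,0,5],[0,0,0,0,5],[0,0,0,0,6.5],[0,0,0,0,7.5],[0,0,0,0,8.6]],
  ],
)

```text
clock: 63.9
tool_pos: [0.4663, 0.461, 0.0411]
orientation: [-179.9, 0.0, -64.3]
force: [-0.2, 0.7, 0.0]
opening: 0.0756
gripper_force: 0.0
```

>>> step_arm(
  moves=[
    [[0,0,0,0,8.6],[0,0,1,0,8.6],[0,0,4,0,8.6],[0,0,4,0,8.6],[0,0,4,0,8.6],[3,-3,0,0,8.6],[3,-3,0,0,8.6],[3,-3,0,0,8.6],[0,-4,0,0,8.6],[0,-4,0,0,8.6]],
  ],
)

```text
clock: 64.9
tool_pos: [0.5565, 0.2892, 0.1707]
orientation: [180.0, -0.0, -64.4]
force: [0.2, -0.3, 0.3]
opening: 0.0863
gripper_force: 0.0
```

>>> step_arm(
  moves=[
    [[0,-4,0,0,8.6],[0,-4,0,0,8.6],[0,-4,0,0,8.6],[0,-4,0,0,8.6],[0,-4,0,0,8.6],[0,-4,0,0,8.6],[0,-4,0,0,8.6],[0,-4,0,0,8.6],[0,0,0,0,8.6],[0,0,0,0,8.6]],
  ],
)

```text
clock: 65.9
tool_pos: [0.556, -0.0301, 0.1713]
orientation: [-179.9, -0.0, -64.5]
force: [0.4, 1.0, -1.2]
opening: 0.0859
gripper_force: 0.0
```

```bash
python3 held.py; python3 bowl.py .4745 -.390 .115 free; python3 look.py d | grep weight
```

```text
65.9 [ 0.556  -0.0301  0.1713] [ 0.4  1.  -1.2] 0.0859
side [0.099 0.72 ] 0.0229 0.095
side [0.437 0.381] 0.0723 0.094
side [0.534 0.389] 0.05 0.095
side crate [480. 364.] [270. 175.] 69.9
top [0.468 0.459] 0.0286 0.095
top [0.44  0.379] 0.0286 0.095
top crate [465. 434.] [132. 101.] 70.3
66.0 [ 0.5561 -0.0288  0.171 ] [1.1 0.8 0.4] 0.08620103254486414 0.0
side 3186 mid [ 0.4748 -0.3899  0.1147] tilt deg +x,-y [ 0.9 -0.3] err 0.0009 0.005159
 rim z max by azimuth [(0, 0.1354), (45, 0.1366), (90, 0.137), (135, 0.1371), (180, 0.1376), (225, 0.137), (270, 0.1363), (315, 0.1368)]
top 2345 mid [ 0.4743 -0.3902  0.1166] tilt deg +x,-y [ 1.1 -0.5] err 0.0008 0.002416
 rim z max by azimuth [(0, 0.1364), (45, 0.1375), (90, 0.1379), (135, 0.1386), (180, 0.1386), (225, 0.1389), (270, 0.1384), (315, 0.1375)]
weight 0 
weight 301 [[0.635, -0.18, 0.03], [0.673, -0.14, 0.082]]
```

View pics/side_d.png

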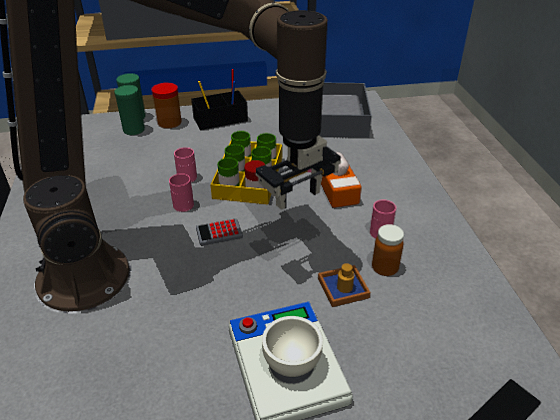

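All five green tins stand in the crate around the red tin at (240,160). The weight is upright in the tray at (346,283) and the bowl sits level in the ring at (292,347). The look-alikes, calculator, tissues and jar are where they were, so I hand in.

```bash
python3 -c "
from plant import close_job
print(close_job())"
```

```text
the job is handed in; nothing more can be done
None
```

The job is handed in at about 66 s on the robot's clock: the weight is upright in its tray, the bowl is released and centred in the ring (level to about 1°), the zero key was then pressed to its stop (peak about 35 N), all five green tins stand in the crate, and the red tin and other items were left alone.

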